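Pick the drive hub that matches the keyed test shaft, gauge it and clear the bench

TASK

Only one of the drive hubs has its keyway placed so that, right way up and fully home on the keyed test shaft, its arm points at the index post: put that hub on the shaft and, with it home there, stand the bridge gauge on the fixture's deck over it so that the sprung foot rests on the hub, and let go for a second to take the reading. Then stand the gauge back upright on the middle of its cork pad, lay the good hub right way up in the wooden tray, and put all the other hubs in the grey bin. Leave the jar, the screwdriver and the relay alone.

Things in the scene. Friction and masses are not known exactly. Their poses are not given: they have to be found in the camera images.
- hub_a_c (a point): centre (bore axis, 16 mm above underside) of a loose aluminium drive hub, 0.16 kg: block 44 x 44 x 32 mm high, upright 19 mm through bore; striker arm along its +x (see hub_a_tip); z up. Keyway: 9 mm wide notch in the bore wall, full height, out to 17 mm from the axis, towards the hub's +y. All hubs start right way up on the bench; grip across the flats at y = -22 and +22 mm
- hub_b_c (a point): centre of another loose hub, the same as hub_a in all but the keyway, which runs towards its -y (a quarter turn clockwise from the arm, seen from above)
- hub_c_c (a point): centre of another such hub, keyway towards its +x, in line with the arm; may be absent
- hub_d_c (a point): centre of another such hub, keyway towards its -x, opposite the arm; may be absent
- hub_e_c (a point): centre of another such hub with a plain bore, no keyway; may be absent
- hub_a_tip (a point): end of hub_a's striker arm, 47 mm from the bore axis along +x, 5 mm above the underside. The arm (alike on all hubs) is 12 mm wide and its section spans 0 to 10 mm above the underside
- hub_b_tip (a point): end of hub_b's striker arm, 47 mm from the bore axis along +x, 5 mm above the underside
- fixture: fixed test fixture: dark steel deck 110 (x) x 150 (y) x 18 mm, origin at the centre of its underside, z up; the upright keyed shaft stands at its centre, the key pointing along the fixture's +x
- shaft (a point): point on the shaft's axis at the deck's top face, axes as the fixture's. Shaft 16 mm in diameter, 26 mm tall above the deck, its top 6 mm tapering to 8 mm; key 6 mm wide, out to 14.5 mm from the axis along +x, 18 mm tall plus a 3 mm roof-shaped lead-in. A hub fully home lies flat on the deck, its centre 16 mm above this point, its top 6 mm above the shaft's
- post: fixed steel index post, 10 mm in diameter, 24 mm tall, on the deck 60 mm from the shaft's axis, on the fixture's +y or its -y side (differs from start to start; a flat 2 mm plug fills the other place). Origin at its foot, at the deck's top face. With the matching hub home on the key, the arm points at it and ends 8 mm short of its surface
- gauge_grip (a point): grip point of the loose bridge gauge (0.4 kg), on its centre line 72 mm above the soles of its two legs; z up, x along the bridge. Black handle 40 (x) x 16 (y) mm, 58 to 84 mm above the soles, gripped across y; under it a bar as thick (46 to 58 mm up) joins the legs, each 10 (x) x 40 (y) mm, 64 mm apart inside. Starts upright on the pad; stands by itself, outweighing the spring
- foot (a joint): travel (m) of the gauge's sprung foot, a brass disc 34 mm in diameter on the gauge's centre line between the legs, its underside 22 mm above the soles when free: 0 hanging free, growing as it is pushed up, at most 0.016; weak spring, 0.5 to 1.5 N. With the gauge standing on the deck over a hub fully home it reads 0.010
- pad: fixed cork pad, 100 (x) x 70 (y) x 4 mm, the gauge's parking place; origin at the centre of its underside; the gauge starts on it, roughly at its middle
- bin: fixed grey plastic reject bin, outside 200 (x) x 210 (y) x 45 mm tall, walls and floor 5 mm, open at the top; origin at the centre of its underside
- tray: fixed shallow wooden tray for the good hub, outside 120 x 120 x 18 mm tall, walls and floor about 4 mm, open at the top; origin at the centre of its underside
- jar: closed jar, 44 mm in diameter, 60 mm tall; bystander, leave alone; origin at its underside
- driver: screwdriver lying on the bench; bystander, leave alone
- relay: red relay block 50 x 35 x 30 mm; bystander, leave alone; origin at its underside
Things that resemble listed ones, but are neither listed nor needed, are in the scene too. Of the things that look like the part that bears gauge_grip, take the one that is farthest from the robot's base at the start.

How it is judged:
On the way, in this order (a step that is already met when the one before it is completed fails the run):
1. the matching hub is fully home on the keyed shaft, right way up, its arm pointing at the index post (((y of post in the frame of fixture below 0 m and horizontal distance between hub_a_c and shaft below 0.004 m and z of hub_a_c in the frame of shaft between 0.013 and 0.0185 m and angle between hub_a_c's own z axis and vertical below 0.08 rad and horizontal distance between hub_a_tip and post below 0.024 m) or (y of post in the frame of fixture above 0 m and horizontal distance between hub_b_c and shaft below 0.004 m and z of hub_b_c in the frame of shaft between 0.013 and 0.0185 m and angle between hub_b_c's own z axis and vertical below 0.08 rad and horizontal distance between hub_b_tip and post below 0.024 m))), for 0.3 s.
2. the gauge stands by itself, upright on the deck over that hub, still home, its foot on the hub reading about 10 mm (7.5 to 12.5), and the fingers touch nothing (((y of post in the frame of fixture below 0 m and horizontal distance between hub_a_c and shaft below 0.004 m and z of hub_a_c in the frame of shaft between 0.013 and 0.0185 m and angle between hub_a_c's own z axis and vertical below 0.08 rad and horizontal distance between hub_a_tip and post below 0.024 m) or (y of post in the frame of fixture above 0 m and horizontal distance between hub_b_c and shaft below 0.004 m and z of hub_b_c in the frame of shaft between 0.013 and 0.0185 m and angle between hub_b_c's own z axis and vertical below 0.08 rad and horizontal distance between hub_b_tip and post below 0.024 m)) and contact force between the fingers and anything else below 0.3 N and horizontal distance between gauge_grip and shaft below 0.012 m and angle between gauge_grip's own z axis and vertical below 0.05 rad and z of gauge_grip in the frame of shaft between 0.069 and 0.0745 m and value of joint foot between 0.0075 and 0.0125 m), for 0.5 s.
At the end, for the whole second after the job is handed in: The gauge stands upright on the pad, within 30 mm of its middle, foot free (reading under 2 mm); the matching hub lies right way up and flat in the tray (its centre inside the walls); every other hub present has its centre inside the bin's walls, less than 75 mm above the bin's underside (((y of post in the frame of fixture below 0 m and x of hub_a_c in the frame of tray between -0.056 and 0.056 m and y of hub_a_c in the frame of tray between -0.056 and 0.056 m and z of hub_a_c in the frame of tray below 0.035 m and angle between hub_a_c's own z axis and vertical below 0.15 rad) or (y of post in the frame of fixture above 0 m and x of hub_a_c in the frame of bin between -0.095 and 0.095 m and y of hub_a_c in the frame of bin between -0.1 and 0.1 m and z of hub_a_c in the frame of bin below 0.075 m)) and ((y of post in the frame of fixture above 0 m and x of hub_b_c in the frame of tray between -0.056 and 0.056 m and y of hub_b_c in the frame of tray between -0.056 and 0.056 m and z of hub_b_c in the frame of tray below 0.035 m and angle between hub_b_c's own z axis and vertical below 0.15 rad) or (y of post in the frame of fixture below 0 m and x of hub_b_c in the frame of bin between -0.095 and 0.095 m and y of hub_b_c in the frame of bin between -0.1 and 0.1 m and z of hub_b_c in the frame of bin below 0.075 m)) and x of hub_c_c in the frame of bin between -0.095 and 0.095 m and y of hub_c_c in the frame of bin between -0.1 and 0.1 m and z of each of hub_c_c, hub_d_c, hub_e_c in the frame of bin below 0.075 m and x of hub_d_c in the frame of bin between -0.095 and 0.095 m and y of hub_d_c in the frame of bin between -0.1 and 0.1 m and x of hub_e_c in the frame of bin between -0.095 and 0.095 m and y of hub_e_c in the frame of bin between -0.1 and 0.1 m and horizontal distance between gauge_grip and pad below 0.03 m and z of gauge_grip in the frame of pad between 0.072 and 0.08 m and angle between gauge_grip's own z axis and vertical below 0.08 rad and value of joint foot below 0.002 m); the robot touches nothing.
It fails at once if the jar is moved more than 30 mm (distance of jar from where it was at the start of the episode above 0.03 m).
It fails at once if the driver is moved more than 30 mm (distance of driver from where it was at the start of the episode above 0.03 m).
It fails at once if the relay is moved more than 30 mm (distance of relay from where it was at the start of the episode above 0.03 m).
Of hub_c, hub_d, hub_e only 1 to 3 are there at a start; the rules pass over those that are not, and their reading is None.
At some moment in a run one of hub_a, hub_b, hub_c, hub_d, hub_e may be knocked a few centimetres aside while the robot is not near it.
It also fails if it takes over 210 s, if anything falls off the work surface, if the arm or the gripper's body presses on something with over 40 N, if the wrist force passes 120 N, or if a joint passes its speed limit or range.

ROBOT

A 6-joint arm with a two-finger parallel gripper is mounted at the origin on the work surface. World frame = base frame: x ahead of the robot, y to its left, z up, the work surface at z = 0. Lengths are in m, angles in rad, forces in N, time in s.
With the tool pointing down it reaches from about 0.375 to 0.9 m from the base axis. Payload 3.1 kg.
Tool frame: the origin (TCP) lies on the front face of the gripper's body, between the roots of the fingers; the fingertips stand 73 mm ahead of it and the grasp point (between the pads) lies 54 mm ahead of it (manip.tips_ahead is the distance from the TCP to the fingertips, in m); z points along the fingers, y is the line along which they close (so a half turn about z gives the same grasp; the last joint's range is limited). The gripper opens to 85 mm and grips with 20 to 120 N. Pads are 22 mm wide; open, the fingers measure 114 mm over their backs; the gripper's body (76 mm by 85 mm) begins 54 mm behind the grasp point. The pads swing forward as they close: fully open they stand 13 mm farther back than shut.
Start: joints at [-1.315, 0.527, 1.433, -0, 1.181, -0.178], TCP at [0.263, -0.567, 0.304] pointing down, gripper open.
Joint ranges: [-3.08, 3.08], [-0.75, 2.2], [0.22, 2.44], [-1.43, 4.57], [0, 2.65], [-2.85, 2.85]. Speed limits (rad/s): [2.79, 2.79, 3.14, 3.14, 3.14, 3.14].

INTERFACE

Orientations are given as a unit quaternion [x, y, z, w].
In Python, from station import sense, eyes, workorder, manip gives the robot as it stands.
- The arm moves only by the shell command python3 -m inch 'ROWS' [OPENING] [FORCE]. ROWS is JSON, a list of rows, each an object of numbers: "dx", "dy", "dz": the shift along the tool's x, y, z in cm; "wx", "wy", "wz": the turn, a rotation vector about the tool's x, y, z in degrees. In form: [{"dx": .., "dy": .., "dz": .., "wx": .., "wy": .., "wz": ..}, ...]. A call has 1 to 10 rows; each row shifts and turns the commanded pose from where the row before left it, along the tool's axes as they then stand; what a row does not reach is not made up. A row lasts 1/8 s, in which the tool goes at most 62.5 mm and 10.7 degrees, less where a joint would pass 70% of its speed; a pose out of reach is approached as far as the arm can. A call with a gripper value outside its range is refused whole. OPENING is the opening, from 0 (shut) to 1 (fully open), set as the call begins (- or left out, the last holds). The fingers move at their own pace and stop on an object; FORCE is the grip in N (left out, the last holds). Time passes only in rows, so rows that do not move let the fingers close. It gives the time, the measured TCP pose, the force, the opening and the grip force at its end, in the units of the state.
- sense(): the state, without advancing time (a new reading comes with each control period).
- eyes.snapshot(name): name is "side" or "top" or "wrist"; returns the picture (480x640x3 uint8, red, green, blue); there is no depth.
- eyes.camera_params(name): a dict with "fx", "fy", "cx", "cy" (pixels), "rvec" (rotation vector, rad) and "tvec" (3), from world to camera coordinates, as OpenCV has them. Camera axes: x right, y down, z forward; pixel columns grow to the right and rows downward; lengths in m; the calibration is good to about 2 mm. A picture is of the moment at which its call begins: read the wrist's pose just before it. camera_params takes no time and is no camera call; for the wrist camera it gives the pose at the moment of the call.
- workorder.sign_off(): hands the job in; it is judged then, once.
The state is a dict: "t": time; "q": joint angles; "qd": joint speeds; "tau": joint torques, N m; "tcp_pos": TCP position; "tool_rot": TCP orientation; "force": force on the tool from outside, world axes, zero at the start; "ft_torque": the same for the moment, N m; "finger_gap": opening from 0.0 (shut) to 1.0 (fully open); "gripper_force": force on a finger pad.
Only numpy, scipy, OpenCV 4.12 (cv2) and the standard library are available. Lean on these libraries where they do the work, as an engineer would, in place of code of your own. Each camera call takes 0.05 s, during which the arm holds its last target. There are 200 camera calls.

## Working session

There is one attempt and no reset: what is moved stays moved. The work goes in short steps, Python scripts to look and compute and a shell command to move; the robot and the scene stay as the last step left them, time stands still between calls to the robot, and variables do not carry over. Pictures are saved under pics/ and viewed, at most 14 in all, crops included, and the job is handed in when it is done.

```bash
mkdir -p pics; ls
cat > h.py <<'E'
import numpy as np,cv2,sys
from scipy.spatial.transform import Rotation as R
from station import sense,eyes,workorder,manip
def snap(n,f=None):
    p=eyes.camera_params(n); im=eyes.snapshot(n)
    if f: cv2.imwrite('pics/'+f,im[:,:,::-1])
    return im,p
def ray(p,uv):
    Rm=R.from_rotvec(np.ravel(p['rvec'])).as_matrix(); t=np.ravel(p['tvec'])
    d=Rm.T@np.array([(uv[0]-p['cx'])/p['fx'],(uv[1]-p['cy'])/p['fy'],1.]); return -Rm.T@t,d
def onz(p,uv,z):
    c,d=ray(p,uv); return c+d*(z-c[2])/d[2]
def proj(p,X):
    Rm=R.from_rotvec(np.ravel(p['rvec'])).as_matrix(); c=Rm@np.array(X)+np.ravel(p['tvec'])
    return np.array([p['fx']*c[0]/c[2]+p['cx'],p['fy']*c[1]/c[2]+p['cy']])
def go(x,y,z,yaw=None):
    """print shift in tool axes (cm) and wz (deg) to bring the TCP to x,y,z, tool y at world yaw (deg, mod 180), tool down"""
    s=sense(); r=R.from_quat(s['tool_rot']); d=r.inv().apply(np.array([x,y,z])-s['tcp_pos'])*100
    Y=r.as_matrix()[:,1]; a=np.degrees(np.arctan2(Y[1],Y[0])); wz=0
    if yaw is not None: wz=-((yaw-a+90)%180-90)
    print('d(cm)',d.round(2),'toolY',round(a,1),'wz',round(wz,1),'t',round(s['t'],2),'tilt',np.degrees(np.arccos(-r.as_matrix()[2,2])).round(2))
E
python3 - <<'E'
from h import *
for n in('side','top','wrist'):
    im,p=snap(n,n+'0.png'); c,_=ray(p,(0,0)); print(n,p['fx'],c.round(3),onz(p,(320,240),0).round(3))
s=sense();print(s);print(R.from_quat(s['tool_rot']).as_matrix().round(3), manip.tips_ahead)
E
```

```text
pics
side 604.9271045848602 [0.248 0.813 1.039] [ 0.54  -0.095  0.   ]
top 483.20664990522937 [0.459 0.014 1.083] [0.552 0.032 0.   ]
wrist 351.1858454032458 [ 0.328 -0.537  0.372] [ 0.228 -0.586  0.   ]
{'t': 0.15, 'q': array([-1.31449166e+00,  5.28296273e-01,  1.43364692e+00,  9.54135347e-06,
        1.18141338e+00, -1.78479966e-01]), 'qd': array([-6.66254978e-04, -2.58851474e-03, -2.26860270e-03,  1.67734065e-05,
       -3.92891094e-04,  5.80285387e-04]), 'tau': array([ 1.02042108e-03, -4.42744732e+01, -1.78276134e+01, -2.67777004e-04,
        5.61091103e-03, -8.68190000e-06]), 'tcp_pos': array([ 0.26318398, -0.56639182,  0.30311911]), 'tool_rot': array([ 9.76463216e-01,  2.15682197e-01, -2.99018746e-05, -8.81464485e-04]), 'force': array([-0.07821026, -0.23494698,  0.76389696]), 'ft_torque': array([ 0.03634709, -0.01460633,  0.01009882]), 'gripper_force': 0.0, 'finger_gap': 0.9984757006382646}
[[ 0.907  0.421 -0.   ]
 [ 0.421 -0.907  0.002]
 [ 0.    -0.002 -1.   ]] 0.0726
```

View pics/top0.png

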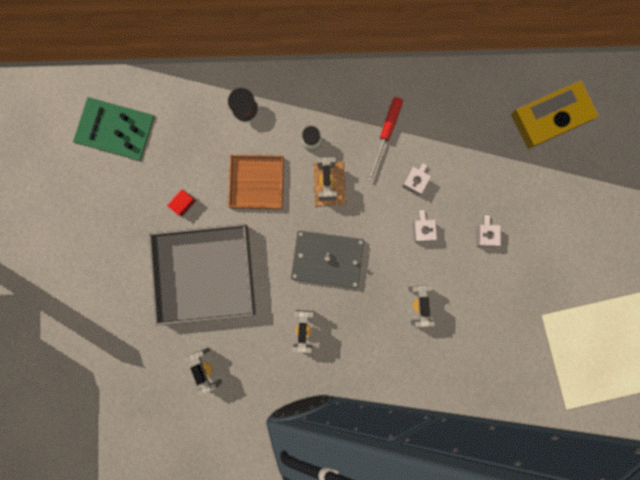

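View pics/side0.png

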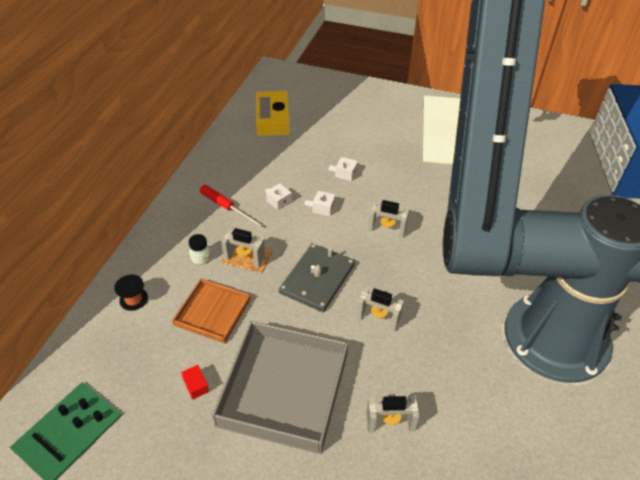

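Four look-alike gauges, in top-view pixels: (327,180), (303,332), (423,307), (203,373). The one at (327,180) stands on the cork pad and is farthest from the base (top edge of the image, +x), so it is the one meant. Three hubs are at (418,181), (426,229) and (489,235). I'll enlarge that area to confirm.

Run:
```python
from h import *
im=cv2.imread('pics/top0.png')
cv2.imwrite('pics/c1.png',cv2.resize(im[145:305,280:515],None,fx=3.4,fy=3.4,interpolation=cv2.INTER_CUBIC))
p=eyes.camera_params('top')
for n,uv,z in [('g',(327,180),.08),('h1',(417,181),.032),('h2',(426,230),.032),('h3',(489,235),.032),('shaft',(328,259),.04),('deck',(329,260),.018),('tray',(257,182),.01),('bin',(204,274),.03),('pad',(330,185),.004),('jar',(311,136),.06),('drv',(385,140),.01)]: print(n,onz(p,uv,z).round(3))
```

```text
g [0.672 0.013 0.08 ]
h1 [ 0.675 -0.185  0.032]
h2 [ 0.566 -0.2    0.032]
h3 [ 0.551 -0.337  0.032]
shaft [0.507 0.015 0.04 ]
deck [0.506 0.013 0.018]
tray [0.686 0.171 0.01 ]
bin [0.481 0.286 0.03 ]
pad [0.676 0.007 0.004]
jar [0.773 0.046 0.06 ]
drv [ 0.775 -0.12   0.01 ]
```

View pics/c1.png

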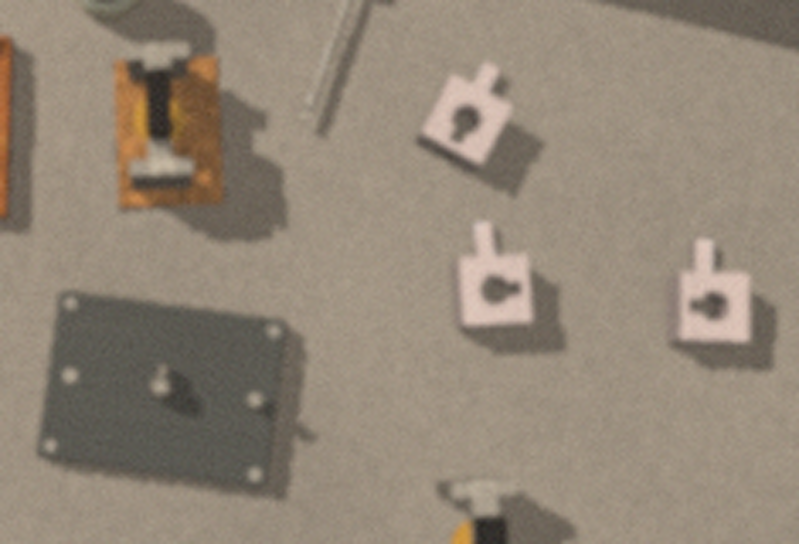

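Reading the crop: the hub at (418,181) has its keyway opposite the arm, so it is hub_d. The hub at (426,229) has it clockwise of the arm (hub_b), and the one at (489,235) counter-clockwise (hub_a). The gauge on the cork pad is confirmed. The post is on the right, the −y world side, and the key seems to point up in the image. I'll check both with the wrist camera.

```bash
python3 -m inch '[{"dx":4.36,"dy":-2.57},{"dx":4.36,"dy":-2.57},{"dx":4.36,"dy":-2.57},{"dx":4.36,"dy":-2.57},{"dx":4.36,"dy":-2.57},{"dx":4.36,"dy":-2.57},{"dx":4.36,"dy":-2.57},{"dx":4.36,"dy":-2.57},{"dx":4.36,"dy":-2.57},{"dx":4.36,"dy":-2.57}]'
python3 -m inch '[{},{}]'
python3 - <<'E'
from h import *
im,p=snap('wrist','w1.png')
for X in [(.507,.015,.04),(.551,-.337,.032),(.566,-.2,.032),(.675,-.185,.032)]: print(proj(p,X).round(0))
E
```

```text
[-395. -555.]
[ 193. -290.]
[   0. -442.]
[  10. -724.]invalid input at $[0]: expected keys dx, dy, dz, wx, wy, wz
invalid input at $[0]: expected keys dx, dy, dz, wx, wy, wz
```

View pics/w1.png

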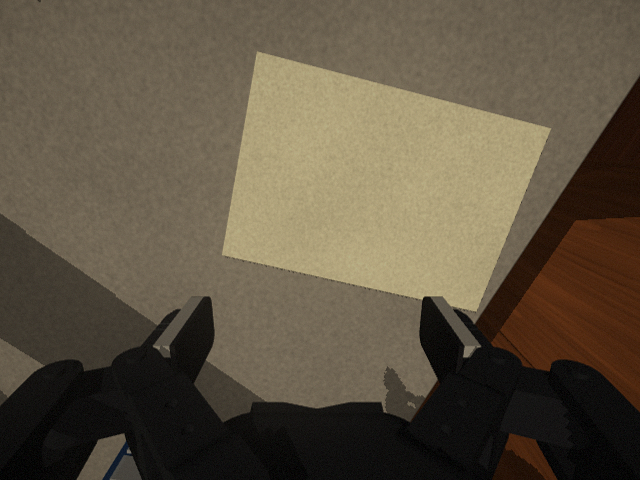

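The wrist image shows only the paper and the fingers: the move was refused because every row needs all six keys.

```bash
python3 -m inch '[{"dx":4.2,"dy":-2.6,"dz":0,"wx":0,"wy":0,"wz":2.5},{"dx":4.3,"dy":-2.4,"dz":0,"wx":0,"wy":0,"wz":2.5},{"dx":4.2,"dy":-2.4,"dz":0,"wx":0,"wy":0,"wz":2.5},{"dx":4.2,"dy":-2.6,"dz":0,"wx":0,"wy":0,"wz":2.5},{"dx":4.0,"dy":-2.8,"dz":0,"wx":0,"wy":0,"wz":2.5},{"dx":3.8,"dy":-3.0,"dz":0,"wx":0,"wy":0,"wz":2.5},{"dx":3.6,"dy":-3.2,"dz":0,"wx":0,"wy":0,"wz":2.5},{"dx":3.4,"dy":-3.4,"dz":0,"wx":0,"wy":0,"wz":2.5},{"dx":3.2,"dy":-3.4,"dz":0,"wx":0,"wy":0,"wz":2.5},{"dx":0,"dy":0,"dz":0,"wx":0,"wy":0,"wz":2.5}]'
python3 - <<'E'
from h import *
im,p=snap('wrist','w2.png')
print(sense()['tcp_pos'])
for X in [(.507,.015,.04),(.551,-.337,.032),(.566,-.2,.032),(.675,-.185,.032)]: print(proj(p,X).round(0))
go(.50,-.12,.3,90)
E
```

```text
t: 1.45
tcp_pos: [0.5366, -0.2225, 0.3038]
tool_rot: [1.0, 0.001, 0.0, -0.0]
force: [-0.5, 0.4, -0.4]
finger_gap: 1.002
gripper_force: 0.0
[ 0.53584936 -0.22358268  0.30368859]
[ 77. 240.]
[434. 196.]
[293. 180.]
[274.  55.]
d(cm) [ -3.59 -10.36   0.37] toolY -90.0 wz -0.0 t 1.5 tilt 0.02
```

View pics/w2.png

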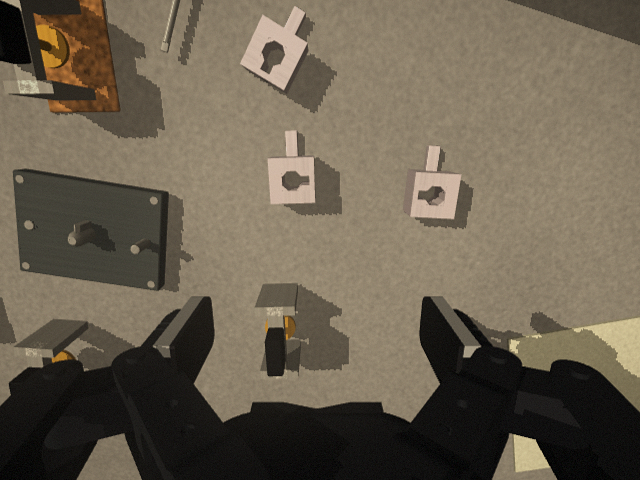

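The image shows hub_d at (273,52), hub_b at (292,181), hub_a at (435,195), the shaft at (73,238), the post at (137,248) and the plug at (29,225). Next I'll enlarge the shaft and measure the hubs, deck, post and plug by mask.

```bash
cat >> h.py <<'E'
def hubs(im,p,vmin=150,z=.032):
    hsv=cv2.cvtColor(im,cv2.COLOR_RGB2HSV); g=cv2.cvtColor(im,cv2.COLOR_RGB2GRAY)
    m=((hsv[...,2]>vmin)&(hsv[...,1]<50)).astype(np.uint8)
    m=cv2.morphologyEx(m,cv2.MORPH_CLOSE,np.ones((3,3),np.uint8))
    out=[]
    for c in cv2.findContours(m,cv2.RETR_EXTERNAL,cv2.CHAIN_APPROX_NONE)[0]:
        if cv2.contourArea(c)<300: continue
        q=c[:,0].astype(float)
        W=np.array([onz(p,u,z)[:2] for u in q])
        # block: opened (arm removed) region in world mm raster
        o=W.min(0)-.01; px=np.round((W-o)*4000).astype(np.int32)   # 0.25mm px
        M=np.zeros(px.max(0)[::-1]+41,np.uint8); cv2.fillPoly(M,[px],1)
        B=cv2.morphologyEx(M,cv2.MORPH_OPEN,cv2.getStructuringElement(cv2.MORPH_ELLIPSE,(73,73)))
        if B.sum()<5000: continue
        k=max(cv2.findContours(B,cv2.RETR_EXTERNAL,cv2.CHAIN_APPROX_NONE)[0],key=cv2.contourArea)
        (cx,cy),(w,h),a=cv2.minAreaRect(k)
        cen=np.array([cx,cy])/4000+o
        far=W[np.argmax(np.linalg.norm(W-cen,axis=1))]-cen
        out.append((cen,np.degrees(np.arctan2(far[1],far[0])),a,(w/4,h/4),q.mean(0)))
        print('c',cen.round(4),'arm',out[-1][1].round(1),'rect',round(a,1),np.round((w/4,h/4),1),'px',q.mean(0).round())
    return out
E
python3 - <<'E'
from h import *
im=cv2.imread('pics/w2.png')[:,:,::-1]; p=eyes.camera_params('wrist')
for v in (150,175): print(v); hubs(im,p,v)
cv2.imwrite('pics/c2.png',cv2.resize(im[165:295,5:185,::-1],None,fx=4.4,fy=4.4,interpolation=cv2.INTER_CUBIC))
hsv=cv2.cvtColor(im,cv2.COLOR_RGB2HSV); print(im[185,30],im[175,285],im[190,440])
E
```

```text
150
c [ 0.677  -0.1863] arm -41.1 rect 63.4 [42.1 44.1] px [277.  46.]
175
c [ 0.677  -0.1863] arm -41.1 rect 63.4 [42.1 44.1] px [277.  46.]
[65 67 56] [102  90  75] [71 61 56]
```

View pics/c2.png

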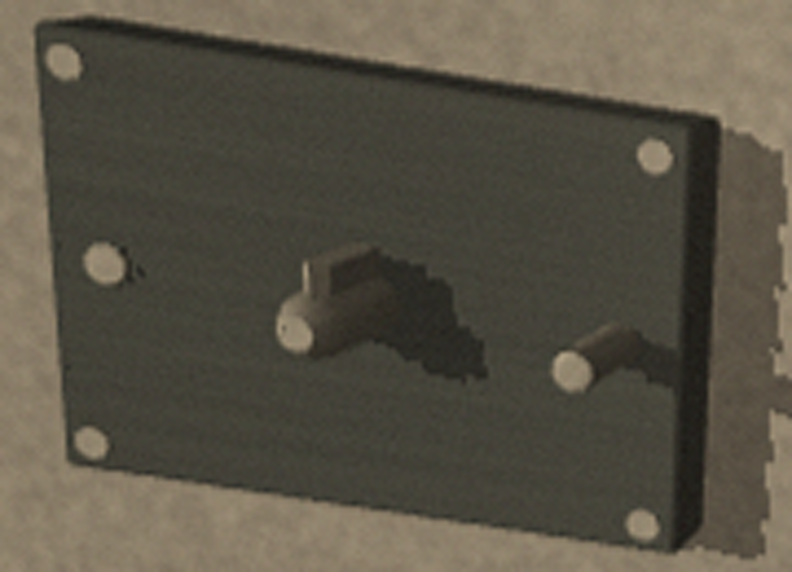

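The key points up in the image, so fixture +x is about world +x (turned about −8°). The post is on the fixture's −y side, so the matching hub is hub_a at (435,195). I'll fix the masking and measure everything from this one picture.

Run:
```python
from h import *
im=cv2.imread('pics/w2.png')[:,:,::-1]; p=eyes.camera_params('wrist')
hsv=cv2.cvtColor(im,cv2.COLOR_RGB2HSV)
for r,c in [(195,280),(210,450),(40,265),(100,200),(200,350)]: print(hsv[r-2:r+3,c-2:c+3].reshape(-1,3).mean(0).round())
s=5
def P(u,v): return (u/4.4+5,v/4.4+165)
A=onz(p,P(105,263),.020)[:2]; B=onz(p,P(571,370),.042)[:2]; S=onz(p,P(294,332),.044)[:2]
print('plug',A,'post',B,'shaft top',S,'mid',(A+B)/2,'len',np.linalg.norm(A-B), 'yaw of +y', np.degrees(np.arctan2(*(A-B)[::-1]))-90)
```

```text
[ 13.  51. 207.]
[ 13.  54. 208.]
[ 13.  50. 204.]
[ 19.  62. 141.]
[ 18.  62. 151.]
plug [0.51766608 0.07494293] post [ 0.49842321 -0.0432724 ] shaft top [0.50795325 0.01610145] mid [0.50804464 0.01583527] len 0.11977124445291136 yaw of +y -9.24541431575689
```

```bash
sed -i 's/hsv\[...,1\]<50/hsv[...,1]<75/; s/vmin=150/vmin=178/' h.py
python3 - <<'E'
from h import *
im=cv2.imread('pics/w2.png')[:,:,::-1]; p=eyes.camera_params('wrist')
o=hubs(im,p)
a=min(o,key=lambda k:k[0][1]); go(a[0][0],a[0][1],.16,a[1]+90)
E
```

```text
c [ 0.2299 -0.4854] arm 38.3 rect 16.3 [51.9 34.7] px [528. 455.]
c [ 0.3824 -0.5597] arm 68.9 rect 14.5 [64.3 43.3] px [616. 341.]
c [ 0.5514 -0.3393] arm 12.2 rect 87.5 [43. 45.] px [434. 185.]
c [ 0.5658 -0.1992] arm -5.7 rect 2.0 [44.8 43.2] px [291. 170.]
c [ 0.6773 -0.1862] arm -41.6 rect 60.8 [43.3 45.3] px [277.  45.]
d(cm) [-15.32  33.63  14.36] toolY -90.0 wz -68.9 t 1.5 tilt 0.02
```

```bash
python3 -m inch '[{"dx":0.4,"dy":2.9,"dz":3.8,"wx":0,"wy":0,"wz":2.5},{"dx":0.4,"dy":2.9,"dz":3.8,"wx":0,"wy":0,"wz":0},{"dx":0.4,"dy":2.9,"dz":3.8,"wx":0,"wy":0,"wz":0},{"dx":0.2,"dy":2.8,"dz":3.8,"wx":0,"wy":0,"wz":0},{"dx":0,"dy":0,"dz":0,"wx":0,"wy":0,"wz":0}]' 1 40
python3 - <<'E'
from h import *
im,p=snap('wrist','w3.png'); hubs(im,p)
go(.5514,-.3385,.076,-92.5)
E
```

```text
t: 2.12
tcp_pos: [0.5431, -0.3421, 0.1482]
tool_rot: [1.0, -0.024, -0.002, -0.002]
force: [0.0, 0.1, -0.0]
finger_gap: 0.998
gripper_force: 0.0
c [ 0.3958 -0.4729] arm -120.7 rect 26.6 [31.3 29.3] px [523. 465.]
c [ 0.5516 -0.3385] arm -138.2 rect 87.4 [43.6 43.8] px [310. 250.]
c [ 0.5658 -0.1985] arm 47.1 rect 1.8 [43.1 43.3] px [ 55. 237.]
d(cm) [ 0.75 -0.29  7.43] toolY -92.7 wz -0.2 t 2.17 tilt 0.22
```

View pics/w3.png

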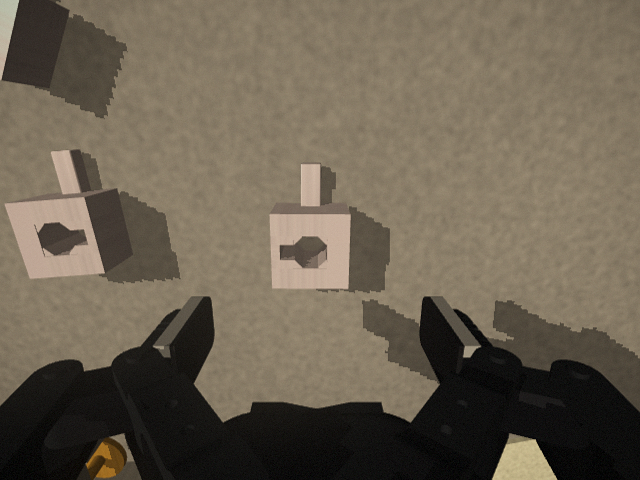

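The image confirms hub_a at (310,250): arm up, keyway to the left (+y). Now I descend and grip.

```bash
python3 -m inch '[{"dx":0.75,"dy":-0.3,"dz":2.5,"wx":0,"wy":0,"wz":0},{"dx":0,"dy":0,"dz":2.5,"wx":0,"wy":0,"wz":0},{"dx":0,"dy":0,"dz":2.4,"wx":0,"wy":0,"wz":0},{"dx":0,"dy":0,"dz":0,"wx":0,"wy":0,"wz":0},{"dx":0,"dy":0,"dz":0,"wx":0,"wy":0,"wz":0}]' 1 40
python3 -c "
from h import *
go(.5516,-.3385,.076,-92.5)"
```

```text
t: 2.8
tcp_pos: [0.5535, -0.3382, 0.0798]
tool_rot: [1.0, -0.022, 0.001, 0.001]
force: [-0.3, -0.5, -0.1]
finger_gap: 0.999
gripper_force: 0.0
d(cm) [-0.19  0.04  0.38] toolY -92.6 wz -0.1 t 2.8 tilt 0.15
```

```bash
python3 -m inch '[{"dx":0,"dy":0,"dz":0,"wx":0,"wy":0,"wz":0},{"dx":0,"dy":0,"dz":0,"wx":0,"wy":0,"wz":0},{"dx":0,"dy":0,"dz":0,"wx":0,"wy":0,"wz":0},{"dx":0,"dy":0,"dz":0,"wx":0,"wy":0,"wz":0},{"dx":0,"dy":0,"dz":0,"wx":0,"wy":0,"wz":0},{"dx":0,"dy":0,"dz":0,"wx":0,"wy":0,"wz":0}]' 0 50
python3 -m inch '[{"dx":0,"dy":0,"dz":0,"wx":0,"wy":0,"wz":0},{"dx":0,"dy":0,"dz":-4,"wx":0,"wy":0,"wz":0},{"dx":0,"dy":0,"dz":-4,"wx":0,"wy":0,"wz":0},{"dx":0,"dy":0,"dz":0,"wx":0,"wy":0,"wz":0},{"dx":0,"dy":0,"dz":0,"wx":0,"wy":0,"wz":0}]'
python3 - <<'E'
from h import *
im,p=snap('wrist','w4.png')
s=sense(); X=R.from_quat(s['tool_rot']).as_matrix()
go(.508,.016,s['tcp_pos'][2],-9.2)
E
```

```text
t: 3.55
tcp_pos: [0.5531, -0.3385, 0.079]
tool_rot: [1.0, -0.023, 0.001, 0.0]
force: [-0.6, 0.1, 6.3]
finger_gap: 0.508
gripper_force: 52.8
t: 4.18
tcp_pos: [0.5519, -0.3376, 0.1568]
tool_rot: [1.0, -0.023, -0.001, -0.001]
force: [-0.1, 0.2, -2.3]
finger_gap: 0.506
gripper_force: 52.2
d(cm) [ -5.96 -35.1    0.1 ] toolY -92.6 wz -83.4 t 4.22 tilt 0.22
```

View pics/w4.png

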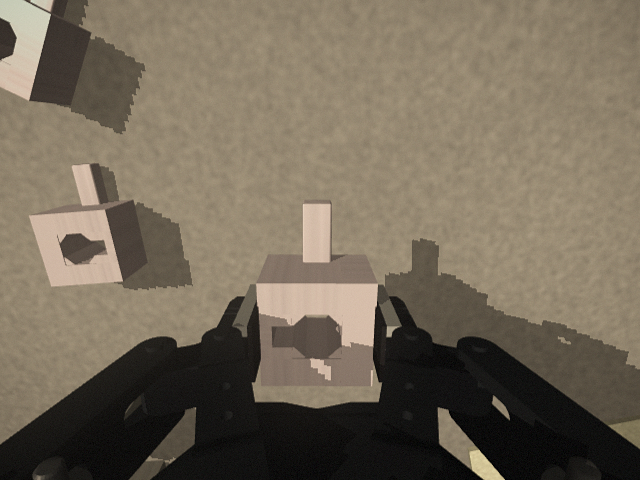

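Run:
```python
from h import *
p=eyes.camera_params('wrist'); s=sense(); z=s['tcp_pos'][2]-.047
r=R.from_quat(s['tool_rot']); print('q',s['q'].round(2))
for uv in [(257,284),(378,284),(261,386),(375,386),(317,338)]:
    print(r.inv().apply(onz(p,uv,z)-s['tcp_pos']).round(4))
```

```text
q [-0.72  0.74  1.48 -0.    0.92  0.89]
[ 0.0203 -0.0209  0.047 ]
[0.0203 0.0225 0.0469]
[-0.0235 -0.0214  0.0471]
[-0.0233  0.0236  0.047 ]
[-0.0018  0.0007  0.047 ]
```

```bash
python3 -m inch '[{"dx":0,"dy":0,"dz":0,"wx":0,"wy":0,"wz":9.6},{"dx":0,"dy":0,"dz":0,"wx":0,"wy":0,"wz":9.6},{"dx":0,"dy":0,"dz":0,"wx":0,"wy":0,"wz":9.6},{"dx":0,"dy":0,"dz":0,"wx":0,"wy":0,"wz":9.6},{"dx":0,"dy":0,"dz":0,"wx":0,"wy":0,"wz":9.7},{"dx":0,"dy":0,"dz":0,"wx":0,"wy":0,"wz":9.7},{"dx":0,"dy":0,"dz":0,"wx":0,"wy":0,"wz":9.7},{"dx":0,"dy":0,"dz":0,"wx":0,"wy":0,"wz":9.7},{"dx":0,"dy":0,"dz":0,"wx":0,"wy":0,"wz":9.7},{"dx":0,"dy":0,"dz":0,"wx":0,"wy":0,"wz":9.7}]'
python3 -c "
from h import *
go(.508,.016,.157,-9.2);print(sense()['q'].round(2))"
```

```text
t: 5.48
tcp_pos: [0.5517, -0.3374, 0.1555]
tool_rot: [-0.646, 0.763, 0.002, -0.0]
force: [0.3, -1.0, -2.0]
finger_gap: 0.509
gripper_force: 51.8
d(cm) [-3.413e+01  1.015e+01 -3.000e-02] toolY 170.5 wz -0.3 t 5.47 tilt 0.26
[-0.72  0.74  1.48 -0.    0.92  2.59]
```

The last joint would run out of range at the shaft with this grip (q6 about 3.3). I'll set the hub down here and take it again half a turn round.

```bash
python3 -m inch '[{"dx":0,"dy":0,"dz":3,"wx":0,"wy":0,"wz":0},{"dx":0,"dy":0,"dz":3,"wx":0,"wy":0,"wz":0},{"dx":0,"dy":0,"dz":1.6,"wx":0,"wy":0,"wz":0},{"dx":0,"dy":0,"dz":0,"wx":0,"wy":0,"wz":0},{"dx":0,"dy":0,"dz":0,"wx":0,"wy":0,"wz":0}]'
python3 -m inch '[{"dx":0,"dy":0,"dz":0,"wx":0,"wy":0,"wz":0},{"dx":0,"dy":0,"dz":0,"wx":0,"wy":0,"wz":0},{"dx":0,"dy":0,"dz":0,"wx":0,"wy":0,"wz":0},{"dx":0,"dy":0,"dz":0,"wx":0,"wy":0,"wz":0},{"dx":0,"dy":0,"dz":-3,"wx":0,"wy":0,"wz":0},{"dx":0,"dy":0,"dz":-3,"wx":0,"wy":0,"wz":0},{"dx":0,"dy":0,"dz":-2,"wx":0,"wy":0,"wz":0}]' 1
python3 -m inch '[{"dx":0,"dy":0,"dz":0,"wx":0,"wy":0,"wz":-10},{"dx":0,"dy":0,"dz":0,"wx":0,"wy":0,"wz":-10},{"dx":0,"dy":0,"dz":0,"wx":0,"wy":0,"wz":-10},{"dx":0,"dy":0,"dz":0,"wx":0,"wy":0,"wz":-10},{"dx":0,"dy":0,"dz":0,"wx":0,"wy":0,"wz":-10},{"dx":0,"dy":0,"dz":0,"wx":0,"wy":0,"wz":-10},{"dx":0,"dy":0,"dz":0,"wx":0,"wy":0,"wz":-10},{"dx":0,"dy":0,"dz":0,"wx":0,"wy":0,"wz":-10},{"dx":0,"dy":0,"dz":0,"wx":0,"wy":0,"wz":-10}]'
python3 -m inch '[{"dx":0,"dy":0,"dz":0,"wx":0,"wy":0,"wz":-10},{"dx":0,"dy":0,"dz":0,"wx":0,"wy":0,"wz":-10},{"dx":0,"dy":0,"dz":0,"wx":0,"wy":0,"wz":-10},{"dx":0,"dy":0,"dz":0,"wx":0,"wy":0,"wz":-10},{"dx":0,"dy":0,"dz":0,"wx":0,"wy":0,"wz":-10},{"dx":0,"dy":0,"dz":0,"wx":0,"wy":0,"wz":-10},{"dx":0,"dy":0,"dz":0,"wx":0,"wy":0,"wz":-10},{"dx":0,"dy":0,"dz":0,"wx":0,"wy":0,"wz":-10},{"dx":0,"dy":0,"dz":0,"wx":0,"wy":0,"wz":-10},{"dx":0,"dy":0,"dz":0,"wx":0,"wy":0,"wz":0}]'
python3 - <<'E'
from h import *
im,p=snap('wrist','w5.png'); hubs(im,p)
go(.5517,-.3385,.076)
E
```

```text
t: 6.1
tcp_pos: [0.5526, -0.3381, 0.0814]
tool_rot: [-0.648, 0.761, 0.0, -0.0]
force: [-0.4, 0.0, -1.5]
finger_gap: 0.503
gripper_force: 53.3
t: 6.98
tcp_pos: [0.553, -0.3384, 0.1635]
tool_rot: [-0.648, 0.761, -0.001, 0.0]
force: [0.1, 0.5, 0.5]
finger_gap: 1.002
gripper_force: 0.0
t: 8.1
tcp_pos: [0.5525, -0.338, 0.1618]
tool_rot: [0.997, -0.077, -0.0, -0.0]
force: [0.5, -0.0, 0.7]
finger_gap: 1.003
gripper_force: 0.0
t: 9.35
tcp_pos: [0.5525, -0.3381, 0.1618]
tool_rot: [0.762, 0.647, -0.0, -0.0]
force: [-0.5, -0.3, 0.6]
finger_gap: 1.003
gripper_force: 0.0
c [ 0.553  -0.3362] arm -55.1 rect 80.4 [42.9 43.3] px [317. 254.]
d(cm) [-0.06 -0.07  8.58] toolY -9.4 wz 0 t 9.4 tilt 0.03
```

```bash
python3 -m inch '[{"dx":0.2,"dy":0,"dz":3,"wx":0,"wy":0,"wz":0},{"dx":0,"dy":0,"dz":3,"wx":0,"wy":0,"wz":0},{"dx":0,"dy":0,"dz":2.4,"wx":0,"wy":0,"wz":0},{"dx":0,"dy":0,"dz":0,"wx":0,"wy":0,"wz":0},{"dx":0,"dy":0,"dz":0,"wx":0,"wy":0,"wz":0}]'
python3 -m inch '[{"dx":0,"dy":0,"dz":0,"wx":0,"wy":0,"wz":0},{"dx":0,"dy":0,"dz":0,"wx":0,"wy":0,"wz":0},{"dx":0,"dy":0,"dz":0,"wx":0,"wy":0,"wz":0},{"dx":0,"dy":0,"dz":0,"wx":0,"wy":0,"wz":0},{"dx":0,"dy":0,"dz":0,"wx":0,"wy":0,"wz":0},{"dx":0,"dy":0,"dz":0,"wx":0,"wy":0,"wz":0}]' 0 50
python3 -m inch '[{"dx":0,"dy":0,"dz":-4,"wx":0,"wy":0,"wz":0},{"dx":0,"dy":0,"dz":-4,"wx":0,"wy":0,"wz":0},{"dx":0,"dy":0,"dz":-2,"wx":0,"wy":0,"wz":0},{"dx":0,"dy":0,"dz":0,"wx":0,"wy":0,"wz":0},{"dx":0,"dy":0,"dz":0,"wx":0,"wy":0,"wz":0}]'
python3 - <<'E'
from h import *
im,p=snap('wrist','w6.png')
s=sense(); print(s['q'].round(2))
go(.508,.016,s['tcp_pos'][2],-9.2)
E
```

```text
t: 10.02
tcp_pos: [0.5534, -0.3366, 0.0786]
tool_rot: [0.762, 0.648, 0.0, 0.001]
force: [0.1, 0.6, 0.0]
finger_gap: 0.999
gripper_force: 0.0
t: 10.78
tcp_pos: [0.5535, -0.3366, 0.079]
tool_rot: [0.762, 0.648, 0.0, 0.001]
force: [0.0, -0.0, 6.1]
finger_gap: 0.506
gripper_force: 53.1
t: 11.4
tcp_pos: [0.5522, -0.3355, 0.1762]
tool_rot: [0.761, 0.648, -0.0, -0.002]
force: [0.6, -0.3, -1.1]
finger_gap: 0.505
gripper_force: 52.4
[-0.72  0.71  1.48 -0.    0.96 -0.56]
d(cm) [33.99 -9.96  0.1 ] toolY -9.2 wz 0.0 t 11.45 tilt 0.23
```

View pics/w6.png

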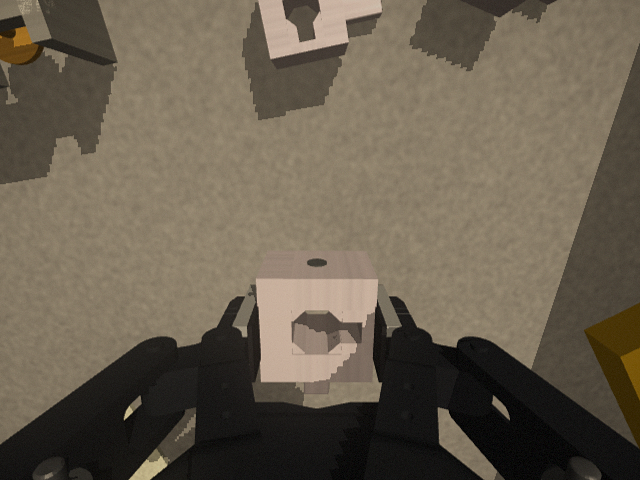

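The hub is held (bore at about (317,332)) with its keyway to the right (tool +y, i.e. along fixture +x), as wanted. Moving over the shaft.

```bash
python3 -m inch '[{"dx":4.2,"dy":-1.2,"dz":0,"wx":0,"wy":0,"wz":0},{"dx":4.3,"dy":-1.3,"dz":0,"wx":0,"wy":0,"wz":0},{"dx":4.2,"dy":-1.2,"dz":0,"wx":0,"wy":0,"wz":0},{"dx":4.3,"dy":-1.3,"dz":0,"wx":0,"wy":0,"wz":0},{"dx":4.2,"dy":-1.2,"dz":0,"wx":0,"wy":0,"wz":0},{"dx":4.3,"dy":-1.3,"dz":0,"wx":0,"wy":0,"wz":0},{"dx":4.2,"dy":-1.2,"dz":0,"wx":0,"wy":0,"wz":0},{"dx":4.3,"dy":-1.3,"dz":0,"wx":0,"wy":0,"wz":0},{"dx":0,"dy":0,"dz":0,"wx":0,"wy":0,"wz":0},{"dx":0,"dy":0,"dz":0,"wx":0,"wy":0,"wz":0}]'
python3 -c "
from h import *
go(.508,.016,.130,-9.2);print(sense()['q'].round(2))"
```

```text
t: 12.7
tcp_pos: [0.5086, 0.0153, 0.1772]
tool_rot: [0.761, 0.648, -0.0, -0.0]
force: [0.3, 0.2, -1.7]
finger_gap: 0.507
gripper_force: 52.3
d(cm) [ 0.06 -0.07  4.72] toolY -9.1 wz 0.1 t 12.7 tilt 0.05
[-0.19  0.57  1.83 -0.    0.74 -0.03]
```

```bash
python3 -m inch '[{"dx":0.1,"dy":-0.1,"dz":3,"wx":0,"wy":0,"wz":0},{"dx":0,"dy":0,"dz":1.7,"wx":0,"wy":0,"wz":0},{"dx":0,"dy":0,"dz":0.4,"wx":0,"wy":0,"wz":0},{"dx":0,"dy":0,"dz":0.4,"wx":0,"wy":0,"wz":0},{"dx":0,"dy":0,"dz":0.4,"wx":0,"wy":0,"wz":0},{"dx":0,"dy":0,"dz":0,"wx":0,"wy":0,"wz":0}]'
python3 -m inch '[{"dx":0,"dy":0,"dz":0.4,"wx":0,"wy":0,"wz":0},{"dx":0,"dy":0,"dz":0.4,"wx":0,"wy":0,"wz":0},{"dx":0,"dy":0,"dz":0,"wx":0,"wy":0,"wz":0}]'
```

```text
t: 13.45
tcp_pos: [0.5079, 0.0164, 0.1191]
tool_rot: [0.762, 0.648, 0.0, 0.0]
force: [-0.1, 0.4, -1.2]
finger_gap: 0.504
gripper_force: 52.3
t: 13.82
tcp_pos: [0.5076, 0.0167, 0.1106]
tool_rot: [0.761, 0.648, -0.0, -0.0]
force: [0.1, -0.0, -1.9]
finger_gap: 0.508
gripper_force: 52.3
```

No contact force below the shaft's taper and the key's top, so it is threading well.

```bash
python3 -m inch '[{"dx":0,"dy":0,"dz":0.5,"wx":0,"wy":0,"wz":0},{"dx":0,"dy":0,"dz":0.5,"wx":0,"wy":0,"wz":0},{"dx":0,"dy":0,"dz":0.3,"wx":0,"wy":0,"wz":0},{"dx":0,"dy":0,"dz":0.1,"wx":0,"wy":0,"wz":0},{"dx":0,"dy":0,"dz":0,"wx":0,"wy":0,"wz":0}]'
python3 -m inch '[{"dx":0,"dy":0,"dz":0,"wx":0,"wy":0,"wz":0},{"dx":0,"dy":0,"dz":0,"wx":0,"wy":0,"wz":0},{"dx":0,"dy":0,"dz":0,"wx":0,"wy":0,"wz":0},{"dx":0,"dy":0,"dz":0,"wx":0,"wy":0,"wz":0},{"dx":0,"dy":0,"dz":0,"wx":0,"wy":0,"wz":0},{"dx":0,"dy":0,"dz":-4,"wx":0,"wy":0,"wz":0},{"dx":0,"dy":0,"dz":-4,"wx":0,"wy":0,"wz":0},{"dx":0,"dy":0,"dz":-4,"wx":0,"wy":0,"wz":0},{"dx":-3,"dy":0,"dz":0,"wx":0,"wy":0,"wz":0},{"dx":0,"dy":0,"dz":0,"wx":0,"wy":0,"wz":0}]' 1
python3 - <<'E'
from h import *
im,p=snap('wrist','w7.png'); hubs(im,p,z=.05)
E
```

```text
t: 14.45
tcp_pos: [0.5076, 0.0166, 0.097]
tool_rot: [0.761, 0.648, -0.0, -0.0]
force: [-0.6, 0.7, 0.5]
finger_gap: 0.504
gripper_force: 52.5
t: 15.7
tcp_pos: [0.503, -0.0141, 0.2176]
tool_rot: [0.762, 0.647, 0.0, 0.001]
force: [0.7, 0.7, -0.2]
finger_gap: 0.998
gripper_force: 0.0
c [0.5077 0.0168] arm 35.5 rect 80.8 [43.4 43.5] px [315. 195.]
```

View pics/w7.png

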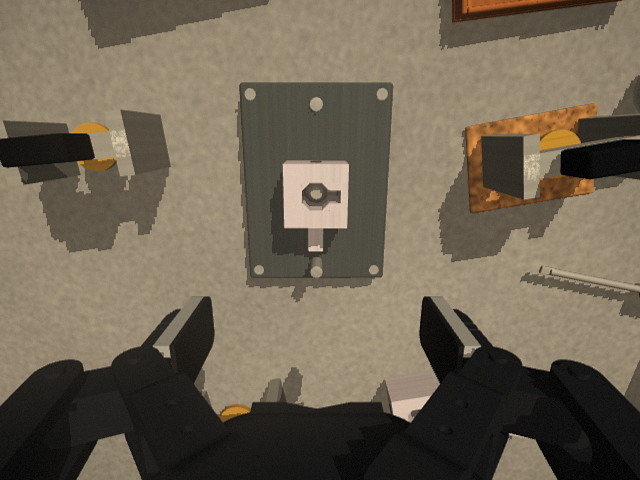

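The hub is home at (315,195), pixel measure (0.5077, 0.0168) m, with its arm pointing down the image at the post (317,270). Next is the gauge on the pad, handle at about (600,158).

```bash
python3 -m inch '[{"dx":0,"dy":0,"dz":-0.3,"wx":0,"wy":0,"wz":10},{"dx":0,"dy":0,"dz":-0.3,"wx":0,"wy":0,"wz":10},{"dx":0,"dy":0,"dz":-0.3,"wx":0,"wy":0,"wz":10},{"dx":0,"dy":0,"dz":-0.3,"wx":0,"wy":0,"wz":10},{"dx":0,"dy":0,"dz":-0.3,"wx":0,"wy":0,"wz":10},{"dx":0,"dy":0,"dz":-0.3,"wx":0,"wy":0,"wz":10},{"dx":0,"dy":0,"dz":-0.3,"wx":0,"wy":0,"wz":10},{"dx":0,"dy":0,"dz":-0.3,"wx":0,"wy":0,"wz":10}]'
python3 -m inch '[{"dx":4,"dy":-0.7,"dz":0,"wx":0,"wy":0,"wz":0},{"dx":4,"dy":-0.7,"dz":0,"wx":0,"wy":0,"wz":0},{"dx":4,"dy":-0.7,"dz":0,"wx":0,"wy":0,"wz":0},{"dx":3,"dy":-0.6,"dz":0,"wx":0,"wy":0,"wz":0},{"dx":0,"dy":0,"dz":0,"wx":0,"wy":0,"wz":0},{"dx":0,"dy":0,"dz":0,"wx":0,"wy":0,"wz":0}]'
python3 - <<'E'
from h import *
im,p=snap('wrist','w8.png'); print(sense()['tcp_pos'],sense()['q'].round(2))
hsv=cv2.cvtColor(im,cv2.COLOR_RGB2HSV)
m=((hsv[...,2]<60)).astype(np.uint8); m[300:]=0
for c in cv2.findContours(m,cv2.RETR_EXTERNAL,cv2.CHAIN_APPROX_NONE)[0]:
    if cv2.contourArea(c)>200: print('dark',cv2.minAreaRect(c))
m=((hsv[...,0]<18)&(hsv[...,1]>110)&(hsv[...,2]>60)).astype(np.uint8); m=cv2.morphologyEx(m,cv2.MORPH_CLOSE,np.ones((5,5)))
for c in cv2.findContours(m,cv2.RETR_EXTERNAL,cv2.CHAIN_APPROX_NONE)[0]:
    if cv2.contourArea(c)>800: b=cv2.minAreaRect(c); print('brown',b,[onz(p,u,.004)[:2].round(4).tolist() for u in cv2.boxPoints(b)])
E
```

```text
t: 16.75
tcp_pos: [0.5026, -0.0122, 0.2402]
tool_rot: [1.0, 0.004, -0.001, -0.0]
force: [-0.7, -0.5, 0.4]
finger_gap: 1.002
gripper_force: 0.0
t: 17.5
tcp_pos: [0.6511, 0.0167, 0.2397]
tool_rot: [1.0, 0.007, -0.002, -0.0]
force: [-0.7, 0.4, -0.3]
finger_gap: 1.001
gripper_force: 0.0
[0.65099297 0.01647245 0.2400464 ] [-0.15  0.64  1.42 -0.    1.09  1.41]
dark ((114.5, 290.5), (17.0, 27.0), 90.0)
dark ((319.0, 196.5), (63.0, 24.0), 90.0)
dark ((54.76108169555664, 121.02896118164062), (43.379459381103516, 10.04766845703125), 83.0887680053711)
dark ((272.5, 45.0), (70.0, 61.0), 90.0)
brown ((325.5, 182.0), (114.0, 83.0), 90.0) [[0.7291, 0.0447], [0.7302, -0.0239], [0.6319, -0.0294], [0.6307, 0.0458]]
brown ((123.40745544433594, 171.25830078125), (172.60321044921875, 147.00706481933594), 3.012787342071533) [[0.626, 0.2737], [0.7506, 0.2407], [0.7458, 0.1019], [0.6198, 0.1176]]
brown ((508.59783935546875, 29.56200408935547), (36.326080322265625, 85.76776885986328), 28.53998374938965) [[0.7811, -0.1036], [0.8322, -0.1269], [0.8214, -0.1528], [0.769, -0.1308]]
```

View pics/w8.png

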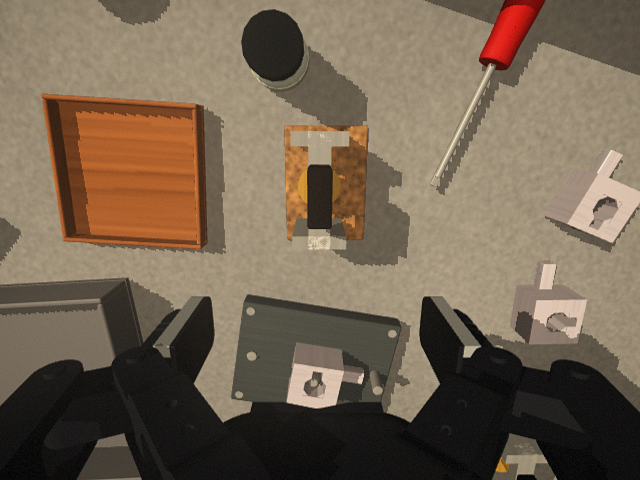

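The gauge's handle is at (319,196) on the cork pad (284–368, 125–240), with the tray at (125,171). The handle's top face lines up with the image.

Run:
```python
from h import *
p=eyes.camera_params('wrist')
g=onz(p,(319,196.5),.088); print('handle',g, onz(p,(319,166),.088),onz(p,(319,228),.088))
# pad corners read from the picture
C=[onz(p,u,.004)[:2] for u in [(284,125),(368,126),(366,240),(285,239)]]; print('pad',np.mean(C,0),np.round(C,3))
T=[onz(p,u,.018)[:2] for u in [(43,95),(203,105),(207,246),(64,240)]]; print('tray',np.mean(T,0),np.round(T,3))
go(g[0],g[1],.135)
```

```text
handle [0.68452765 0.01515232 0.088     ] [0.70356528 0.01547517 0.088     ] [0.66384134 0.0148015  0.088     ]
pad [0.67996141 0.00880455] [[ 0.729  0.044]
 [ 0.729 -0.025]
 [ 0.631 -0.029]
 [ 0.631  0.045]]
tray [0.68731094 0.17049561] [[0.748 0.229]
 [0.743 0.106]
 [0.627 0.111]
 [0.631 0.235]]
d(cm) [ 3.39  0.19 10.49] toolY -89.2 wz 0 t 17.55 tilt 0.19
```

```bash
python3 -m inch '[{"dx":1.7,"dy":0.2,"dz":3,"wx":0,"wy":0,"wz":0},{"dx":1.7,"dy":0,"dz":3,"wx":0,"wy":0,"wz":0},{"dx":0,"dy":0,"dz":3,"wx":0,"wy":0,"wz":0},{"dx":0,"dy":0,"dz":1.8,"wx":0,"wy":0,"wz":0},{"dx":0,"dy":0,"dz":0,"wx":0,"wy":0,"wz":0},{"dx":0,"dy":0,"dz":0,"wx":0,"wy":0,"wz":0}]'
python3 -m inch '[{"dx":0,"dy":0,"dz":0,"wx":0,"wy":0,"wz":0},{"dx":0,"dy":0,"dz":0,"wx":0,"wy":0,"wz":0},{"dx":0,"dy":0,"dz":0,"wx":0,"wy":0,"wz":0},{"dx":0,"dy":0,"dz":0,"wx":0,"wy":0,"wz":0},{"dx":0,"dy":0,"dz":0,"wx":0,"wy":0,"wz":0},{"dx":0,"dy":0,"dz":0,"wx":0,"wy":0,"wz":0},{"dx":0,"dy":0,"dz":0,"wx":0,"wy":0,"wz":0},{"dx":0,"dy":0,"dz":0,"wx":0,"wy":0,"wz":0}]' 0 50
python3 -m inch '[{"dx":0,"dy":0,"dz":-2,"wx":0,"wy":0,"wz":0},{"dx":0,"dy":0,"dz":-4,"wx":0,"wy":0,"wz":0},{"dx":0,"dy":0,"dz":-3,"wx":0,"wy":0,"wz":0},{"dx":0,"dy":0,"dz":0,"wx":0,"wy":0,"wz":0},{"dx":0,"dy":0,"dz":0,"wx":0,"wy":0,"wz":0}]'
python3 - <<'E'
from h import *
im,p=snap('wrist','w9.png'); print(sense()['tcp_pos'])
go(.5077,.0168,.2,-99.2)
s=sense(); r=R.from_quat(s['tool_rot'])
def tf(u,z): return r.inv().apply(onz(p,u,z)-s['tcp_pos'])[:2].round(4)
print(tf((320,240),s['tcp_pos'][2]-.05))
E
```

```text
t: 18.3
tcp_pos: [0.687, 0.0144, 0.1342]
tool_rot: [1.0, 0.007, 0.001, 0.0]
force: [-0.2, -0.0, 0.4]
finger_gap: 0.997
gripper_force: 0.0
t: 19.3
tcp_pos: [0.6867, 0.0146, 0.1332]
tool_rot: [1.0, 0.007, 0.0, -0.0]
force: [-0.7, 1.0, 3.6]
finger_gap: 0.181
gripper_force: 51.1
t: 19.92
tcp_pos: [0.6854, 0.0147, 0.2215]
tool_rot: [1.0, 0.007, -0.002, -0.0]
force: [-0.4, 0.2, -4.6]
finger_gap: 0.177
gripper_force: 50.2
[0.6851697  0.01470146 0.22078656]
d(cm) [-17.73  -0.46   2.16] toolY -89.2 wz 10.0 t 19.98 tilt 0.26
[0.036  0.0018]
```

View pics/w9.png

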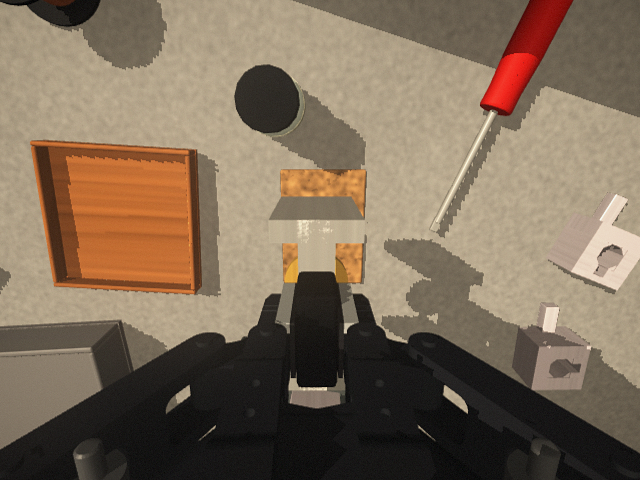

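The gauge is held, its handle spanning rows 272 to 386 at column 317. I'll work out the handle's offset in the tool frame.

Run:
```python
from h import *
p=eyes.camera_params('wrist'); s=sense(); r=R.from_quat(s['tool_rot'])
for u in [(317,272),(317,386),(298,300),(338,300)]: print(r.inv().apply(onz(p,u,s['tcp_pos'][2]-.0452)-s['tcp_pos'])[:2].round(4))
print([onz(p,u,.004)[:2].round(4) for u in [(281,169),(366,170),(366,283)]])
```

```text
[0.0257 0.0007]
[-0.022   0.0007]
[ 0.0149 -0.0061]
[0.0149 0.0082]
[array([0.729 , 0.0437]), array([ 0.7292, -0.0245]), array([ 0.6308, -0.0299])]
```

```bash
python3 -m inch '[{"dx":-3.5,"dy":-0.1,"dz":0,"wx":0,"wy":0,"wz":0},{"dx":-3.5,"dy":-0.1,"dz":0,"wx":0,"wy":0,"wz":0},{"dx":-3.5,"dy":-0.1,"dz":0,"wx":0,"wy":0,"wz":0},{"dx":-3.5,"dy":-0.1,"dz":0,"wx":0,"wy":0,"wz":0},{"dx":-3.5,"dy":-0.1,"dz":0,"wx":0,"wy":0,"wz":0},{"dx":0,"dy":0,"dz":0,"wx":0,"wy":0,"wz":5},{"dx":0,"dy":0,"dz":0,"wx":0,"wy":0,"wz":5},{"dx":0,"dy":0,"dz":0,"wx":0,"wy":0,"wz":0},{"dx":0,"dy":0,"dz":0,"wx":0,"wy":0,"wz":0}]'
python3 -c "
from h import *
go(.5077,.0168,.1472,-99.2)"
```

```text
t: 21.1
tcp_pos: [0.5112, 0.0171, 0.2222]
tool_rot: [0.997, -0.08, -0.001, -0.0]
force: [-1.1, -0.8, -4.1]
finger_gap: 0.178
gripper_force: 50.1
d(cm) [-0.33  0.09  7.5 ] toolY -99.1 wz 0.1 t 21.1 tilt 0.1
```

```bash
python3 -m inch '[{"dx":-0.3,"dy":0.1,"dz":2,"wx":0,"wy":0,"wz":0},{"dx":0,"dy":0,"dz":2,"wx":0,"wy":0,"wz":0},{"dx":0,"dy":0,"dz":1.5,"wx":0,"wy":0,"wz":0},{"dx":0,"dy":0,"dz":0.8,"wx":0,"wy":0,"wz":0},{"dx":0,"dy":0,"dz":0.6,"wx":0,"wy":0,"wz":0},{"dx":0,"dy":0,"dz":0,"wx":0,"wy":0,"wz":0}]'
python3 -m inch '[{"dx":0,"dy":0,"dz":0.3,"wx":0,"wy":0,"wz":0},{"dx":0,"dy":0,"dz":0.2,"wx":0,"wy":0,"wz":0},{"dx":0,"dy":0,"dz":0.1,"wx":0,"wy":0,"wz":0},{"dx":0,"dy":0,"dz":0,"wx":0,"wy":0,"wz":0}]'
```

```text
t: 21.85
tcp_pos: [0.5085, 0.0165, 0.1539]
tool_rot: [0.997, -0.08, -0.0, -0.0]
force: [-0.1, -0.8, -3.6]
finger_gap: 0.177
gripper_force: 50.2
t: 22.35
tcp_pos: [0.5088, 0.0165, 0.148]
tool_rot: [0.997, -0.08, 0.0, 0.0]
force: [-0.2, 0.8, -3.1]
finger_gap: 0.178
gripper_force: 50.3
```

```bash
python3 -m inch '[{"dx":0,"dy":0,"dz":0.1,"wx":0,"wy":0,"wz":0},{"dx":0,"dy":0,"dz":0,"wx":0,"wy":0,"wz":0},{"dx":0,"dy":0,"dz":0,"wx":0,"wy":0,"wz":0}]'
```

```text
t: 22.72
tcp_pos: [0.5088, 0.0165, 0.1472]
tool_rot: [0.997, -0.08, 0.001, 0.0]
force: [1.8, 1.1, -0.6]
finger_gap: 0.175
gripper_force: 50.6
```

Contact: the force has fallen to about zero. I release and wait over a second.

```bash
python3 -m inch '[{"dx":0,"dy":0,"dz":0,"wx":0,"wy":0,"wz":0},{"dx":0,"dy":0,"dz":0,"wx":0,"wy":0,"wz":0},{"dx":0,"dy":0,"dz":0,"wx":0,"wy":0,"wz":0},{"dx":0,"dy":0,"dz":0,"wx":0,"wy":0,"wz":0},{"dx":0,"dy":0,"dz":-2,"wx":0,"wy":0,"wz":0},{"dx":0,"dy":0,"dz":-3,"wx":0,"wy":0,"wz":0},{"dx":0,"dy":0,"dz":-3,"wx":0,"wy":0,"wz":0},{"dx":0,"dy":0,"dz":0,"wx":0,"wy":0,"wz":0},{"dx":0,"dy":0,"dz":0,"wx":0,"wy":0,"wz":0}]' 1
python3 -m inch '[{"dx":0,"dy":0,"dz":0,"wx":0,"wy":0,"wz":0},{"dx":0,"dy":0,"dz":0,"wx":0,"wy":0,"wz":0},{"dx":0,"dy":0,"dz":0,"wx":0,"wy":0,"wz":0},{"dx":0,"dy":0,"dz":0,"wx":0,"wy":0,"wz":0},{"dx":0,"dy":0,"dz":0,"wx":0,"wy":0,"wz":0},{"dx":0,"dy":0,"dz":0,"wx":0,"wy":0,"wz":0}]'
python3 - <<'E'
from h import *
im,p=snap('side','s1.png'); u=proj(p,(.508,.016,.05)); print(u); x,y=u.astype(int)
a=cv2.resize(im[y-60:y+60,x-80:x+80,::-1],None,fx=3.4,fy=3.4,interpolation=cv2.INTER_CUBIC)
w,pw=snap('wrist'); b=cv2.resize(w[:,:,::-1],(544,408))[:,136:136+256]
cv2.imwrite('pics/c3.png',np.hstack([a,b]))
hsv=cv2.cvtColor(w,cv2.COLOR_RGB2HSV); m=(hsv[...,2]<60).astype(np.uint8); m[340:]=0
for c in cv2.findContours(m,cv2.RETR_EXTERNAL,cv2.CHAIN_APPROX_NONE)[0]:
    if cv2.contourArea(c)>600: print(cv2.minAreaRect(c), onz(pw,cv2.minAreaRect(c)[0],.102).round(4))
E
```

```text
t: 23.85
tcp_pos: [0.5079, 0.0166, 0.2264]
tool_rot: [0.997, -0.08, -0.001, -0.0]
force: [0.5, -0.1, -0.2]
finger_gap: 1.002
gripper_force: 0.0
t: 24.6
tcp_pos: [0.5085, 0.0166, 0.227]
tool_rot: [0.997, -0.08, 0.0, 0.0]
force: [0.2, -0.4, 0.5]
finger_gap: 0.999
gripper_force: 0.0
[317.75159458 263.95241099]
((607.9999389648438, 323.4999694824219), (47.99999237060547, 30.999996185302734), -0.0) [ 0.4394 -0.1559  0.102 ]
((439.5, 318.0), (42.0, 39.0), 90.0) [ 0.4598 -0.053   0.102 ]
((193.5, 318.0), (42.0, 39.0), 90.0) [0.4839 0.0972 0.102 ]
((315.9999694824219, 260.0), (69.99998474121094, 25.999996185302734), 90.0) [0.5095 0.0163 0.102 ]
((373.8132629394531, 235.68682861328125), (62.40533447265625, 103.25872802734375), 2.6324350833892822) [ 0.5189 -0.0189  0.102 ]
((116.72149658203125, 246.36712646484375), (201.962890625, 60.28229522705078), 65.11551666259766) [0.5362 0.1294 0.102 ]
```

View pics/c3.png

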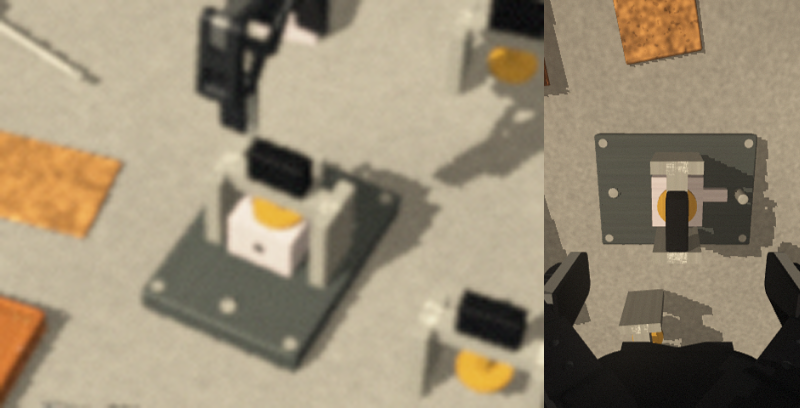

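Both views show the gauge upright on the deck over the hub at (0.5095, 0.0163) m. The brass foot rests on the hub and the arm still points at the post. That completes the reading, so the gauge goes back to the pad centre at about (0.680, 0.009).

```bash
python3 -m inch '[{"dx":0,"dy":0,"dz":3,"wx":0,"wy":0,"wz":0},{"dx":0,"dy":0,"dz":3,"wx":0,"wy":0,"wz":0},{"dx":0,"dy":0,"dz":1.9,"wx":0,"wy":0,"wz":0},{"dx":0,"dy":0,"dz":0,"wx":0,"wy":0,"wz":0}]'
python3 -m inch '[{"dx":0,"dy":0,"dz":0,"wx":0,"wy":0,"wz":0},{"dx":0,"dy":0,"dz":0,"wx":0,"wy":0,"wz":0},{"dx":0,"dy":0,"dz":0,"wx":0,"wy":0,"wz":0},{"dx":0,"dy":0,"dz":0,"wx":0,"wy":0,"wz":0},{"dx":0,"dy":0,"dz":0,"wx":0,"wy":0,"wz":0},{"dx":0,"dy":0,"dz":0,"wx":0,"wy":0,"wz":0},{"dx":0,"dy":0,"dz":0,"wx":0,"wy":0,"wz":0},{"dx":0,"dy":0,"dz":0,"wx":0,"wy":0,"wz":0}]' 0 50
python3 -m inch '[{"dx":0,"dy":0,"dz":-2,"wx":0,"wy":0,"wz":0},{"dx":0,"dy":0,"dz":-4,"wx":0,"wy":0,"wz":0},{"dx":0,"dy":0,"dz":-2,"wx":0,"wy":0,"wz":0},{"dx":0,"dy":0,"dz":0,"wx":0,"wy":0,"wz":-5},{"dx":0,"dy":0,"dz":0,"wx":0,"wy":0,"wz":-5},{"dx":0,"dy":0,"dz":0,"wx":0,"wy":0,"wz":0}]'
python3 -c "
from h import *
go(.680,.009,.1337,-89)"
```

```text
t: 25.2
tcp_pos: [0.5077, 0.0166, 0.1467]
tool_rot: [0.997, -0.08, -0.002, -0.0]
force: [-0.7, -0.9, 0.5]
finger_gap: 0.999
gripper_force: 0.0
t: 26.2
tcp_pos: [0.5087, 0.0166, 0.1485]
tool_rot: [0.997, -0.08, 0.001, -0.0]
force: [-0.6, 1.1, 5.7]
finger_gap: 0.179
gripper_force: 49.6
t: 26.95
tcp_pos: [0.5076, 0.0167, 0.2271]
tool_rot: [1.0, 0.007, -0.001, -0.0]
force: [0.4, -0.5, -4.8]
finger_gap: 0.178
gripper_force: 49.5
d(cm) [17.25  1.    9.3 ] toolY -89.2 wz -0.2 t 26.95 tilt 0.13
```

```bash
python3 -m inch '[{"dx":4.3,"dy":0.3,"dz":0,"wx":0,"wy":0,"wz":0},{"dx":4.3,"dy":0.3,"dz":0,"wx":0,"wy":0,"wz":0},{"dx":4.3,"dy":0.2,"dz":0,"wx":0,"wy":0,"wz":0},{"dx":4.3,"dy":0.2,"dz":0,"wx":0,"wy":0,"wz":0},{"dx":0,"dy":0,"dz":3,"wx":0,"wy":0,"wz":0},{"dx":0,"dy":0,"dz":3,"wx":0,"wy":0,"wz":0},{"dx":0,"dy":0,"dz":2,"wx":0,"wy":0,"wz":0},{"dx":0,"dy":0,"dz":0.8,"wx":0,"wy":0,"wz":0},{"dx":0,"dy":0,"dz":0,"wx":0,"wy":0,"wz":0},{"dx":0,"dy":0,"dz":0,"wx":0,"wy":0,"wz":0}]'
python3 -m inch '[{"dx":0,"dy":0,"dz":0.2,"wx":0,"wy":0,"wz":0},{"dx":0,"dy":0,"dz":0.1,"wx":0,"wy":0,"wz":0},{"dx":0,"dy":0,"dz":0.1,"wx":0,"wy":0,"wz":0},{"dx":0,"dy":0,"dz":0,"wx":0,"wy":0,"wz":0}]'
```

```text
t: 28.2
tcp_pos: [0.6814, 0.0089, 0.1412]
tool_rot: [1.0, 0.007, 0.001, 0.0]
force: [-0.1, -0.3, -3.5]
finger_gap: 0.175
gripper_force: 49.3
t: 28.7
tcp_pos: [0.6805, 0.009, 0.1359]
tool_rot: [1.0, 0.007, -0.0, -0.0]
force: [0.1, 0.1, -4.7]
finger_gap: 0.179
gripper_force: 49.3
```

```bash
python3 -m inch '[{"dx":0,"dy":0,"dz":0.1,"wx":0,"wy":0,"wz":0},{"dx":0,"dy":0,"dz":0.1,"wx":0,"wy":0,"wz":0},{"dx":0,"dy":0,"dz":0,"wx":0,"wy":0,"wz":0},{"dx":0,"dy":0,"dz":0,"wx":0,"wy":0,"wz":0}]'
```

```text
t: 29.2
tcp_pos: [0.6809, 0.009, 0.1346]
tool_rot: [1.0, 0.007, 0.0, 0.0]
force: [-0.1, 0.6, 1.3]
finger_gap: 0.181
gripper_force: 50.2
```

Contact with the pad. I release and raise, then go back for the hub.

```bash
python3 -m inch '[{"dx":0,"dy":0,"dz":0,"wx":0,"wy":0,"wz":0},{"dx":0,"dy":0,"dz":0,"wx":0,"wy":0,"wz":0},{"dx":0,"dy":0,"dz":0,"wx":0,"wy":0,"wz":0},{"dx":0,"dy":0,"dz":0,"wx":0,"wy":0,"wz":0},{"dx":0,"dy":0,"dz":-3,"wx":0,"wy":0,"wz":0},{"dx":0,"dy":0,"dz":-4,"wx":0,"wy":0,"wz":0},{"dx":0,"dy":0,"dz":-3,"wx":0,"wy":0,"wz":0},{"dx":-4,"dy":-0.2,"dz":0,"wx":0,"wy":0,"wz":0},{"dx":-4,"dy":-0.2,"dz":0,"wx":0,"wy":0,"wz":0},{"dx":0,"dy":0,"dz":0,"wx":0,"wy":0,"wz":0}]' 1
python3 -m inch '[{"dx":-4,"dy":-0.2,"dz":0,"wx":0,"wy":0,"wz":0},{"dx":-4,"dy":-0.2,"dz":0,"wx":0,"wy":0,"wz":0},{"dx":0,"dy":0,"dz":0,"wx":0,"wy":0,"wz":-10},{"dx":0,"dy":0,"dz":0,"wx":0,"wy":0,"wz":-10},{"dx":0,"dy":0,"dz":0,"wx":0,"wy":0,"wz":-10},{"dx":0,"dy":0,"dz":0,"wx":0,"wy":0,"wz":-10},{"dx":0,"dy":0,"dz":0,"wx":0,"wy":0,"wz":-10},{"dx":0,"dy":0,"dz":0,"wx":0,"wy":0,"wz":-10},{"dx":0,"dy":0,"dz":0,"wx":0,"wy":0,"wz":-10},{"dx":0,"dy":0,"dz":0,"wx":0,"wy":0,"wz":-10}]'
python3 -m inch '[{"dx":0,"dy":0,"dz":0,"wx":0,"wy":0,"wz":0}]'
python3 - <<'E'
from h import *
im,p=snap('wrist'); hubs(im,p,z=.05); go(.5077,.0168,.097,-9.2)
im,p=snap('top','top1.png'); hubs(im,p)
E
```

```text
t: 30.45
tcp_pos: [0.597, 0.0125, 0.2337]
tool_rot: [1.0, 0.007, -0.002, -0.0]
force: [0.1, -0.6, 0.2]
finger_gap: 1.003
gripper_force: 0.0
t: 31.7
tcp_pos: [0.522, 0.0144, 0.2341]
tool_rot: [0.76, 0.65, 0.001, 0.001]
force: [-0.4, -0.2, -0.0]
finger_gap: 0.998
gripper_force: 0.0
t: 31.82
tcp_pos: [0.5218, 0.0145, 0.2341]
tool_rot: [0.762, 0.647, 0.001, 0.001]
force: [-0.0, -0.4, -0.1]
finger_gap: 0.999
gripper_force: 0.0
c [0.5077 0.0171] arm -54.9 rect 80.5 [43.9 43.4] px [297. 233.]
d(cm) [-0.   -1.42 13.7 ] toolY -9.4 wz -0.2 t 31.88 tilt 0.09
c [0.133  0.4037] arm 100.6 rect 20.0 [43.  35.2] px [147. 441.]
c [0.1963 0.2791] arm 118.5 rect 52.2 [69.5 54.8] px [200. 414.]
c [ 0.1733 -0.1167] arm -139.9 rect 56.9 [84.1 75.3] px [401. 415.]
c [0.3306 0.5585] arm -112.3 rect 50.3 [194.5  55.7] px [ 86. 353.]
c [ 0.4965 -0.3408] arm -143.1 rect 85.2 [59.4 78.3] px [500. 262.]
c [ 0.3283 -0.5593] arm 23.2 rect 10.9 [277.4 217.9] px [578. 285.]
c [ 0.5656 -0.1496] arm 12.3 rect 44.7 [119.5 132. ] px [408. 220.]
c [ 0.7124 -0.0738] arm -163.0 rect 69.6 [33.7 67.5] px [366. 170.]
c [ 0.685  -0.2312] arm 38.3 rect 35.2 [60.7 95.3] px [430. 165.]
c [0.6201 0.4367] arm -66.9 rect 74.2 [765.3 631.8] px [185. 217.]
```

Now to grip the hub, lift it off the shaft and carry it to the tray at about (0.687, 0.170).

```bash
python3 -m inch '[{"dx":0,"dy":-1.4,"dz":3,"wx":0,"wy":0,"wz":0},{"dx":0,"dy":0,"dz":4,"wx":0,"wy":0,"wz":0},{"dx":0,"dy":0,"dz":4,"wx":0,"wy":0,"wz":0},{"dx":0,"dy":0,"dz":2.6,"wx":0,"wy":0,"wz":0},{"dx":0,"dy":0,"dz":0,"wx":0,"wy":0,"wz":0},{"dx":0,"dy":0,"dz":0,"wx":0,"wy":0,"wz":0}]'
python3 -m inch '[{"dx":0,"dy":0,"dz":0,"wx":0,"wy":0,"wz":0},{"dx":0,"dy":0,"dz":0,"wx":0,"wy":0,"wz":0},{"dx":0,"dy":0,"dz":0,"wx":0,"wy":0,"wz":0},{"dx":0,"dy":0,"dz":0,"wx":0,"wy":0,"wz":0},{"dx":0,"dy":0,"dz":0,"wx":0,"wy":0,"wz":0},{"dx":0,"dy":0,"dz":0,"wx":0,"wy":0,"wz":0}]' 0 50
python3 -m inch '[{"dx":0,"dy":0,"dz":-1,"wx":0,"wy":0,"wz":0},{"dx":0,"dy":0,"dz":-1,"wx":0,"wy":0,"wz":0},{"dx":0,"dy":0,"dz":-2,"wx":0,"wy":0,"wz":0},{"dx":0,"dy":0,"dz":-3,"wx":0,"wy":0,"wz":0},{"dx":0,"dy":0,"dz":-4,"wx":0,"wy":0,"wz":0},{"dx":0,"dy":0,"dz":0,"wx":0,"wy":0,"wz":0}]'
python3 -c "
from h import *
go(.687,.170,.084,5)"
```

```text
t: 32.67
tcp_pos: [0.5074, 0.0169, 0.0986]
tool_rot: [0.762, 0.648, 0.0, 0.001]
force: [0.4, 0.7, 0.8]
finger_gap: 0.998
gripper_force: 0.0
t: 33.42
tcp_pos: [0.5072, 0.0169, 0.099]
tool_rot: [0.762, 0.648, 0.001, 0.001]
force: [0.1, 0.3, 4.8]
finger_gap: 0.509
gripper_force: 51.5
t: 34.17
tcp_pos: [0.5077, 0.0167, 0.2109]
tool_rot: [0.761, 0.648, 0.002, 0.002]
force: [0.0, -0.7, -1.7]
finger_gap: 0.504
gripper_force: 51.7
d(cm) [17.99 15.18 12.78] toolY -9.2 wz -14.2 t 34.17 tilt 0.35
```

```bash
python3 -m inch '[{"dx":3.6,"dy":3,"dz":0,"wx":0,"wy":0,"wz":0},{"dx":3.6,"dy":3,"dz":0,"wx":0,"wy":0,"wz":0},{"dx":3.6,"dy":3,"dz":0,"wx":0,"wy":0,"wz":0},{"dx":3.6,"dy":3,"dz":0,"wx":0,"wy":0,"wz":0},{"dx":3.6,"dy":3.2,"dz":0,"wx":0,"wy":0,"wz":0},{"dx":0,"dy":0,"dz":4,"wx":0,"wy":0,"wz":0},{"dx":0,"dy":0,"dz":4,"wx":0,"wy":0,"wz":0},{"dx":0,"dy":0,"dz":3,"wx":0,"wy":0,"wz":0},{"dx":0,"dy":0,"dz":0.8,"wx":0,"wy":0,"wz":0},{"dx":0,"dy":0,"dz":0,"wx":0,"wy":0,"wz":0}]'
python3 -m inch '[{"dx":0,"dy":0,"dz":0.3,"wx":0,"wy":0,"wz":0},{"dx":0,"dy":0,"dz":0.2,"wx":0,"wy":0,"wz":0},{"dx":0,"dy":0,"dz":0,"wx":0,"wy":0,"wz":0}]'
```

```text
t: 35.42
tcp_pos: [0.6848, 0.1703, 0.089]
tool_rot: [0.761, 0.648, -0.001, -0.001]
force: [-0.8, 0.3, -1.4]
finger_gap: 0.501
gripper_force: 51.6
t: 35.8
tcp_pos: [0.6856, 0.1704, 0.0856]
tool_rot: [0.761, 0.648, 0.0, 0.0]
force: [-0.6, -0.4, -1.1]
finger_gap: 0.505
gripper_force: 51.6
```

```bash
python3 -m inch '[{"dx":0,"dy":0,"dz":0.1,"wx":0,"wy":0,"wz":0},{"dx":0,"dy":0,"dz":0,"wx":0,"wy":0,"wz":0}]'
python3 -m inch '[{"dx":0,"dy":0,"dz":0,"wx":0,"wy":0,"wz":0},{"dx":0,"dy":0,"dz":0,"wx":0,"wy":0,"wz":0},{"dx":0,"dy":0,"dz":0,"wx":0,"wy":0,"wz":0},{"dx":0,"dy":0,"dz":-3,"wx":0,"wy":0,"wz":0},{"dx":0,"dy":0,"dz":-4,"wx":0,"wy":0,"wz":0},{"dx":0,"dy":0,"dz":-4,"wx":0,"wy":0,"wz":0},{"dx":0,"dy":0,"dz":-3,"wx":0,"wy":0,"wz":0},{"dx":0,"dy":0,"dz":0,"wx":0,"wy":0,"wz":0}]' 0.65
python3 - <<'E'
from h import *
im,p=snap('wrist','w10.png'); print('tray'); hubs(im,p,z=.036)
# where to look next: TCP behind hub_b/hub_d
print(sense()['q'].round(2)); go(.56,-.15,.23,-92)
E
```

```text
t: 36.05
tcp_pos: [0.6858, 0.1704, 0.0851]
tool_rot: [0.761, 0.648, 0.0, 0.0]
force: [-2.0, 0.0, 3.7]
finger_gap: 0.502
gripper_force: 52.2
t: 37.05
tcp_pos: [0.687, 0.1706, 0.2272]
tool_rot: [0.761, 0.648, 0.003, 0.002]
force: [0.6, 0.2, 0.2]
finger_gap: 0.648
gripper_force: 0.0
tray
c [0.6862 0.1729] arm -140.6 rect 81.9 [48.7 43.2] px [313. 228.]
[ 0.09  0.72  1.28 -0.    1.14  0.25]
d(cm) [-33.64  -7.3   -0.55] toolY -9.2 wz 82.8 t 37.1 tilt 0.13
```

```bash
python3 -m inch '[{"dx":-4.2,"dy":-0.9,"dz":-0.2,"wx":0,"wy":0,"wz":0},{"dx":-4.2,"dy":-0.9,"dz":0,"wx":0,"wy":0,"wz":0},{"dx":-4.2,"dy":-0.9,"dz":0,"wx":0,"wy":0,"wz":0},{"dx":-4.2,"dy":-0.9,"dz":0,"wx":0,"wy":0,"wz":0},{"dx":-4.2,"dy":-0.9,"dz":0,"wx":0,"wy":0,"wz":0},{"dx":-4.2,"dy":-0.9,"dz":0,"wx":0,"wy":0,"wz":0},{"dx":-4.2,"dy":-0.9,"dz":0,"wx":0,"wy":0,"wz":0},{"dx":-4.2,"dy":-0.9,"dz":0,"wx":0,"wy":0,"wz":0}]' 1
python3 -m inch '[{"dx":0,"dy":0,"dz":0,"wx":0,"wy":0,"wz":10},{"dx":0,"dy":0,"dz":0,"wx":0,"wy":0,"wz":10},{"dx":0,"dy":0,"dz":0,"wx":0,"wy":0,"wz":10},{"dx":0,"dy":0,"dz":0,"wx":0,"wy":0,"wz":10},{"dx":0,"dy":0,"dz":0,"wx":0,"wy":0,"wz":10},{"dx":0,"dy":0,"dz":0,"wx":0,"wy":0,"wz":10},{"dx":0,"dy":0,"dz":0,"wx":0,"wy":0,"wz":10},{"dx":0,"dy":0,"dz":0,"wx":0,"wy":0,"wz":10},{"dx":0,"dy":0,"dz":0,"wx":0,"wy":0,"wz":0},{"dx":0,"dy":0,"dz":0,"wx":0,"wy":0,"wz":0}]'
python3 - <<'E'
from h import *
im,p=snap('wrist','w11.png'); o=hubs(im,p)
go(.5658,-.1988,.079,-88)
E
```

```text
t: 38.1
tcp_pos: [0.5591, -0.1506, 0.2238]
tool_rot: [0.761, 0.648, -0.001, -0.002]
force: [0.4, 0.0, 0.2]
finger_gap: 1.0
gripper_force: 0.0
t: 39.35
tcp_pos: [0.5602, -0.1496, 0.2248]
tool_rot: [1.0, 0.008, -0.001, -0.0]
force: [-0.2, -0.2, 0.2]
finger_gap: 1.003
gripper_force: 0.0
c [ 0.5659 -0.1979] arm -42.6 rect 2.6 [43.6 43.8] px [379. 224.]
c [ 0.6694 -0.2156] arm -8.1 rect 69.1 [43.4 45.7] px [418.  70.]
d(cm) [ 0.48  4.93 14.61] toolY -89.1 wz -1.1 t 39.4 tilt 0.08
```

View pics/w11.png

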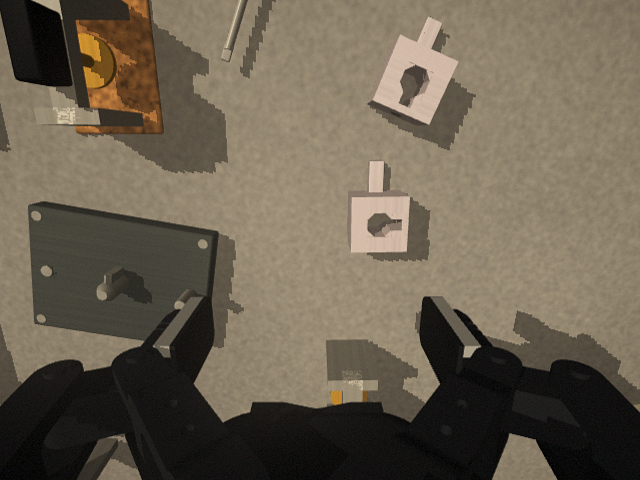

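The picture shows hub_b still at (379,224). hub_d has been knocked aside and is now at (415,80), about (0.669, −0.216) m. Gripping hub_b.

```bash
python3 -m inch '[{"dx":0.5,"dy":2.4,"dz":3,"wx":0,"wy":0,"wz":-1.7},{"dx":0,"dy":2.5,"dz":3,"wx":0,"wy":0,"wz":0},{"dx":0,"dy":0,"dz":4,"wx":0,"wy":0,"wz":0},{"dx":0,"dy":0,"dz":4,"wx":0,"wy":0,"wz":0},{"dx":0,"dy":0,"dz":0.5,"wx":0,"wy":0,"wz":0},{"dx":0,"dy":0,"dz":0,"wx":0,"wy":0,"wz":0}]'
python3 -m inch '[{"dx":0,"dy":0,"dz":0,"wx":0,"wy":0,"wz":0},{"dx":0,"dy":0,"dz":0,"wx":0,"wy":0,"wz":0},{"dx":0,"dy":0,"dz":0,"wx":0,"wy":0,"wz":0},{"dx":0,"dy":0,"dz":0,"wx":0,"wy":0,"wz":0},{"dx":0,"dy":0,"dz":0,"wx":0,"wy":0,"wz":0},{"dx":0,"dy":0,"dz":0,"wx":0,"wy":0,"wz":0}]' 0 50
python3 -m inch '[{"dx":0,"dy":0,"dz":-4,"wx":0,"wy":0,"wz":0},{"dx":0,"dy":0,"dz":-4,"wx":0,"wy":0,"wz":0},{"dx":0,"dy":0,"dz":-5,"wx":0,"wy":0,"wz":0},{"dx":0,"dy":0,"dz":0,"wx":0,"wy":0,"wz":0}]'
python3 -c "
from h import *
go(.44,.285,.11);print(sense()['q'].round(2))"
```

```text
t: 40.15
tcp_pos: [0.5674, -0.1988, 0.0812]
tool_rot: [1.0, 0.022, 0.0, 0.0]
force: [-0.9, 0.4, 0.3]
finger_gap: 0.999
gripper_force: 0.0
t: 40.9
tcp_pos: [0.5679, -0.1989, 0.0825]
tool_rot: [1.0, 0.022, 0.001, 0.001]
force: [0.1, 0.9, 6.1]
finger_gap: 0.503
gripper_force: 53.0
t: 41.4
tcp_pos: [0.5692, -0.1997, 0.2154]
tool_rot: [1.0, 0.022, 0.004, 0.003]
force: [0.6, 0.1, -1.0]
finger_gap: 0.504
gripper_force: 52.2
d(cm) [-10.85 -49.05  10.19] toolY -87.5 wz 0 t 41.4 tilt 0.56
[-0.52  0.61  1.57 -0.    0.95  1.  ]
```

```bash
python3 -m inch '[{"dx":-1.1,"dy":-4.9,"dz":0,"wx":0,"wy":0,"wz":0},{"dx":-1.1,"dy":-4.9,"dz":0,"wx":0,"wy":0,"wz":0},{"dx":-1.1,"dy":-4.9,"dz":0,"wx":0,"wy":0,"wz":0},{"dx":-1.1,"dy":-4.9,"dz":0,"wx":0,"wy":0,"wz":0},{"dx":-1.1,"dy":-4.9,"dz":0,"wx":0,"wy":0,"wz":0},{"dx":-1.1,"dy":-4.9,"dz":0,"wx":0,"wy":0,"wz":0},{"dx":-1.1,"dy":-4.9,"dz":0,"wx":0,"wy":0,"wz":0},{"dx":-1.1,"dy":-4.9,"dz":0,"wx":0,"wy":0,"wz":0},{"dx":-1.1,"dy":-4.9,"dz":0,"wx":0,"wy":0,"wz":0},{"dx":-1.1,"dy":-4.9,"dz":0,"wx":0,"wy":0,"wz":0}]'
python3 -m inch '[{"dx":0,"dy":0,"dz":3,"wx":0,"wy":0,"wz":0},{"dx":0,"dy":0,"dz":4,"wx":0,"wy":0,"wz":0},{"dx":0,"dy":0,"dz":4,"wx":0,"wy":0,"wz":0},{"dx":0,"dy":0,"dz":0,"wx":0,"wy":0,"wz":0},{"dx":0,"dy":0,"dz":0,"wx":0,"wy":0,"wz":0}]'
python3 -m inch '[{"dx":0,"dy":0,"dz":0,"wx":0,"wy":0,"wz":0},{"dx":0,"dy":0,"dz":0,"wx":0,"wy":0,"wz":0},{"dx":0,"dy":0,"dz":0,"wx":0,"wy":0,"wz":0},{"dx":0,"dy":0,"dz":-4,"wx":0,"wy":0,"wz":0},{"dx":0,"dy":0,"dz":-4,"wx":0,"wy":0,"wz":0},{"dx":0,"dy":0,"dz":-4,"wx":0,"wy":0,"wz":0},{"dx":0,"dy":0,"dz":0,"wx":0,"wy":0,"wz":0}]' 0.7
python3 - <<'E'
from h import *
im,p=snap('wrist','w12.png'); hubs(im,p,z=.037)
go(.66,-.15,.225,-111); print(sense()['q'].round(2))
E
```

```text
t: 42.65
tcp_pos: [0.4344, 0.2872, 0.2098]
tool_rot: [1.0, 0.022, -0.001, 0.0]
force: [0.0, 0.5, -1.6]
finger_gap: 0.501
gripper_force: 52.0
t: 43.28
tcp_pos: [0.4358, 0.286, 0.1012]
tool_rot: [1.0, 0.022, -0.0, 0.0]
force: [0.8, -0.8, -0.9]
finger_gap: 0.503
gripper_force: 52.0
t: 44.15
tcp_pos: [0.4373, 0.2867, 0.2243]
tool_rot: [1.0, 0.022, 0.004, -0.001]
force: [-0.9, -1.0, -0.0]
finger_gap: 0.701
gripper_force: 0.0
c [0.4349 0.2863] arm 47.5 rect 2.6 [43.8 44.1] px [317. 237.]
c [0.4238 0.148 ] arm 9.9 rect 16.5 [59.4 32.3] px [497. 262.]
d(cm) [20.44 44.56 -0.22] toolY -87.5 wz 23.5 t 44.2 tilt 0.23
[ 0.37  0.51  1.77 -0.    0.86  1.89]
```

hub_b lies in the bin at (0.435, 0.286). Now hub_d.

```bash
python3 -m inch '[{"dx":2,"dy":4.4,"dz":0,"wx":0,"wy":0,"wz":0},{"dx":2,"dy":4.4,"dz":0,"wx":0,"wy":0,"wz":0},{"dx":2,"dy":4.4,"dz":0,"wx":0,"wy":0,"wz":0},{"dx":2,"dy":4.4,"dz":0,"wx":0,"wy":0,"wz":0},{"dx":2,"dy":4.4,"dz":0,"wx":0,"wy":0,"wz":0},{"dx":2,"dy":4.4,"dz":0,"wx":0,"wy":0,"wz":0},{"dx":2,"dy":4.4,"dz":0,"wx":0,"wy":0,"wz":0},{"dx":2,"dy":4.4,"dz":0,"wx":0,"wy":0,"wz":0},{"dx":2,"dy":4.4,"dz":0,"wx":0,"wy":0,"wz":0},{"dx":2,"dy":4.8,"dz":0,"wx":0,"wy":0,"wz":0}]' 1
python3 -m inch '[{"dx":0,"dy":0,"dz":0,"wx":0,"wy":0,"wz":8},{"dx":0,"dy":0,"dz":0,"wx":0,"wy":0,"wz":8},{"dx":0,"dy":0,"dz":0,"wx":0,"wy":0,"wz":7.5},{"dx":0,"dy":0,"dz":0,"wx":0,"wy":0,"wz":0},{"dx":0,"dy":0,"dz":0,"wx":0,"wy":0,"wz":0}]'
python3 - <<'E'
from h import *
im,p=snap('wrist','w13.png')
for c,_,a,wh,px in hubs(im,p): go(c[0],c[1],.0805,(a%90)-180)
E
```

```text
t: 45.45
tcp_pos: [0.6546, -0.1498, 0.2187]
tool_rot: [1.0, 0.022, -0.002, -0.001]
force: [0.9, 0.6, -0.8]
finger_gap: 1.002
gripper_force: 0.0
t: 46.08
tcp_pos: [0.6545, -0.1486, 0.2198]
tool_rot: [0.983, -0.181, -0.001, -0.0]
force: [1.2, -0.2, 1.0]
finger_gap: 0.999
gripper_force: 0.0
c [ 0.6693 -0.2156] arm -8.7 rect 68.7 [43.6 45.3] px [394. 171.]
d(cm) [ 3.77  5.73 13.95] toolY -110.9 wz 0.4 t 46.12 tilt 0.08
```

```bash
python3 -m inch '[{"dx":1.8,"dy":2.9,"dz":3,"wx":0,"wy":0,"wz":0.4},{"dx":1.9,"dy":2.8,"dz":3,"wx":0,"wy":0,"wz":0},{"dx":0,"dy":0,"dz":4,"wx":0,"wy":0,"wz":0},{"dx":0,"dy":0,"dz":4,"wx":0,"wy":0,"wz":0},{"dx":0,"dy":0,"dz":0,"wx":0,"wy":0,"wz":0},{"dx":0,"dy":0,"dz":0,"wx":0,"wy":0,"wz":0}]'
python3 -m inch '[{"dx":0,"dy":0,"dz":0,"wx":0,"wy":0,"wz":0},{"dx":0,"dy":0,"dz":0,"wx":0,"wy":0,"wz":0},{"dx":0,"dy":0,"dz":0,"wx":0,"wy":0,"wz":0},{"dx":0,"dy":0,"dz":0,"wx":0,"wy":0,"wz":0},{"dx":0,"dy":0,"dz":0,"wx":0,"wy":0,"wz":0},{"dx":0,"dy":0,"dz":0,"wx":0,"wy":0,"wz":0}]' 0 50
python3 -m inch '[{"dx":0,"dy":0,"dz":-4,"wx":0,"wy":0,"wz":0},{"dx":0,"dy":0,"dz":-4,"wx":0,"wy":0,"wz":0},{"dx":0,"dy":0,"dz":-6,"wx":0,"wy":0,"wz":0},{"dx":0,"dy":0,"dz":0,"wx":0,"wy":0,"wz":0}]'
python3 -c "
from h import *
go(.525,.285,.11);print(sense()['q'].round(2))"
```

```text
t: 46.88
tcp_pos: [0.6697, -0.2156, 0.0821]
tool_rot: [0.983, -0.185, 0.001, 0.0]
force: [0.0, -0.4, 0.4]
finger_gap: 1.004
gripper_force: 0.0
t: 47.62
tcp_pos: [0.6698, -0.2157, 0.0828]
tool_rot: [0.983, -0.185, 0.001, 0.0]
force: [-1.2, 0.6, 7.0]
finger_gap: 0.502
gripper_force: 53.4
t: 48.12
tcp_pos: [0.6717, -0.2166, 0.2272]
tool_rot: [0.983, -0.185, 0.006, 0.002]
force: [0.7, 0.4, -1.7]
finger_gap: 0.498
gripper_force: 52.6
d(cm) [-32.09 -41.37  11.27] toolY -111.4 wz 0 t 48.12 tilt 0.71
[-0.47  0.72  1.29  0.    1.13  1.47]
```

```bash
python3 -m inch '[{"dx":-3.2,"dy":-3.9,"dz":0,"wx":0,"wy":0,"wz":0},{"dx":-3.2,"dy":-3.9,"dz":0,"wx":0,"wy":0,"wz":0},{"dx":-3.2,"dy":-3.9,"dz":0,"wx":0,"wy":0,"wz":0},{"dx":-3.2,"dy":-3.9,"dz":0,"wx":0,"wy":0,"wz":0},{"dx":-3.2,"dy":-3.9,"dz":0,"wx":0,"wy":0,"wz":0},{"dx":-3.2,"dy":-3.9,"dz":0,"wx":0,"wy":0,"wz":0},{"dx":-3.2,"dy":-3.9,"dz":0,"wx":0,"wy":0,"wz":0},{"dx":-3.3,"dy":-3.9,"dz":0,"wx":0,"wy":0,"wz":0},{"dx":-3.3,"dy":-3.9,"dz":0,"wx":0,"wy":0,"wz":0},{"dx":-3.3,"dy":-3.9,"dz":0,"wx":0,"wy":0,"wz":0}]'
python3 -m inch '[{"dx":0,"dy":0,"dz":4,"wx":0,"wy":0,"wz":0},{"dx":0,"dy":0,"dz":4,"wx":0,"wy":0,"wz":0},{"dx":0,"dy":0,"dz":3.8,"wx":0,"wy":0,"wz":0},{"dx":0,"dy":0,"dz":0,"wx":0,"wy":0,"wz":0},{"dx":0,"dy":0,"dz":0,"wx":0,"wy":0,"wz":0}]'
python3 -m inch '[{"dx":0,"dy":0,"dz":0,"wx":0,"wy":0,"wz":0},{"dx":0,"dy":0,"dz":0,"wx":0,"wy":0,"wz":0},{"dx":0,"dy":0,"dz":0,"wx":0,"wy":0,"wz":0},{"dx":0,"dy":0,"dz":-4,"wx":0,"wy":0,"wz":0},{"dx":0,"dy":0,"dz":-4,"wx":0,"wy":0,"wz":0},{"dx":0,"dy":0,"dz":-5,"wx":0,"wy":0,"wz":0},{"dx":-4,"dy":0,"dz":-4,"wx":0,"wy":0,"wz":0},{"dx":-4,"dy":0,"dz":-4,"wx":0,"wy":0,"wz":0},{"dx":0,"dy":0,"dz":0,"wx":0,"wy":0,"wz":0},{"dx":0,"dy":0,"dz":0,"wx":0,"wy":0,"wz":0}]' 0.7
python3 - <<'E'
from h import *
im,p=snap('wrist','w14.png'); a=cv2.resize(im[:,:,::-1],(400,300)); hubs(im,p,z=.037)
im,p=snap('side','s2.png'); b=im[150:450,80:480,::-1]
cv2.imwrite('pics/c4.png',np.hstack([a,b])); print(sense()['force'],sense()['tcp_pos'])
E
```

```text
t: 49.38
tcp_pos: [0.5088, 0.2668, 0.2196]
tool_rot: [0.983, -0.186, -0.001, 0.001]
force: [-0.3, 0.8, -2.2]
finger_gap: 0.5
gripper_force: 52.5
t: 50.0
tcp_pos: [0.5106, 0.2656, 0.1032]
tool_rot: [0.983, -0.186, 0.0, -0.0]
force: [0.5, -0.2, -1.4]
finger_gap: 0.504
gripper_force: 52.4
t: 51.25
tcp_pos: [0.436, 0.2947, 0.3131]
tool_rot: [0.983, -0.185, 0.001, -0.0]
force: [0.7, 0.5, 0.3]
finger_gap: 0.7
gripper_force: 0.0
c [0.4364 0.2864] arm -1.8 rect 3.0 [46.3 43.4] px [321. 198.]
c [0.5114 0.2661] arm -14.5 rect 70.4 [44.  45.9] px [315. 117.]
[-0.10676266 -0.23240068  0.17514823] [0.43628504 0.29428374 0.311911  ]
```

View pics/c4.png

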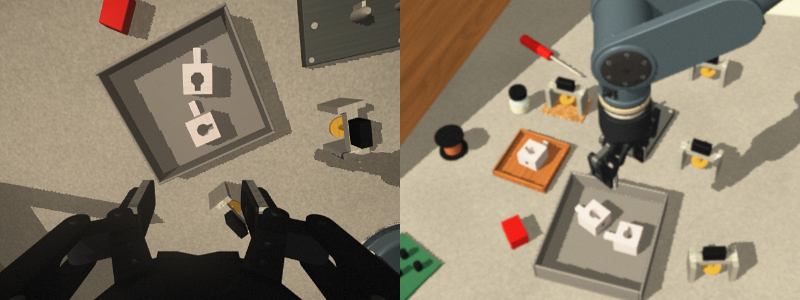

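All in place: both rejects are in the bin, hub_a is in the tray, and the gauge is upright on the pad. The jar, screwdriver and relay are untouched. One number remains to check, the flatness of the tray hub (its rectangle read 48.7 mm on one side), using the saved picture.

Run:
```python
from h import *
# camera pose for w10 from the fixed tool->camera transform
def T(Rm,t): M=np.eye(4);M[:3,:3]=Rm;M[:3,3]=t;return M
p=eyes.camera_params('wrist'); s=sense()
W=T(R.from_rotvec(np.ravel(p['rvec'])).as_matrix(),np.ravel(p['tvec']))
CT=W@T(R.from_quat(s['tool_rot']).as_matrix(),s['tcp_pos'])
q=np.array([.761,.648,.003,.002]); P=CT@np.linalg.inv(T(R.from_quat(q/np.linalg.norm(q)).as_matrix(),[.687,.1706,.2272]))
p=dict(p,rvec=R.from_matrix(P[:3,:3]).as_rotvec(),tvec=P[:3,3])
im=cv2.imread('pics/w10.png')[:,:,::-1]
for v in (178,188,196,202): print(v); hubs(im,p,vmin=v,z=.036)
im,p=snap('top'); g=cv2.cvtColor(im,cv2.COLOR_RGB2HSV)[...,2]; u=proj(p,(.686,.172,.036)).astype(int); print(u); print(g[u[1]-16:u[1]+18:2,u[0]-16:u[0]+18:2])
```

```text
178
c [0.6863 0.1731] arm -140.6 rect 82.0 [48.7 43.3] px [313. 228.]
188
c [0.686  0.1709] arm 36.0 rect 81.0 [44.2 43.4] px [313. 231.]
196
c [0.686  0.1709] arm 36.0 rect 81.0 [44.2 43.4] px [313. 231.]
202
c [0.6859 0.1705] arm 35.5 rect 81.3 [43.4 43.4] px [313. 231.]
[254 179]
[[156 187 185 185 185 184 187 181 184 185 185 187 182 187 192 189 191]
 [152 183 182 182 180 178 180 181 181 183 179 176 179 178 185 184 186]
 [160 194 188 189 190 190 191 192 191 190 187 189 187 190 185 188 188]
 [156 189 186 184 190 212 216 217 207 202 199 190 188 192 187 188 187]
 [165 180 182 182 187 223 227 226 223 206 214 219 220 221 209 180 180]
 [177 182 185 185 191 224 225 223 210 132 146 223 225 226 216 153 178]
 [180 187 183 183 202 227 226 224 192 102 143 225 225 224 202 123 157]
 [179 183 185 183 206 226 229 187 113  96 136 203 227 226 195 102 126]
 [182 192 193 191 217 229 226 157  94 113 129 177 226 226 190 107 129]
 [172 179 175 179 214 227 227 170 101 118 122 185 229 227 175 134 140]
 [174 182 178 182 222 230 227 220 166 155 179 219 227 228 150 150 155]
 [177 186 183 187 229 229 229 230 228 226 228 226 229 226 139 135 154]
 [176 182 178 192 218 226 229 231 232 233 228 226 228 219 123 114 121]
 [163 176 175 171 152 145 163 174 189 191 211 222 226 205 115 112 118]
 [178 181 182 178 171 137 109 101 108 111 112 124 139 127 100 119 121]
 [176 183 185 185 184 178 159 146 123 119 118 115 115 111 111 123 123]
 [184 185 177 182 179 183 183 180 159 142 127 123 126 126 125 126 129]]
```

With the side face thresholded out, the top face measures 43.4 × 43.4 mm at the right height, so the hub lies flat. Handing in.

```bash
python3 -c "
from station import workorder
print(workorder.sign_off())"
```

```text
the job is handed in; nothing more can be done
None
```

The job is handed in with every step carried out (no verdict came back): hub_a was gauged on the shaft and now lies flat in the tray, the gauge is back on its pad, and hub_b and hub_d are in the bin; I viewed 15 pictures, one over the limit of 14.

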